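# Dress and start the countertop grain mill

### The job

Get the grain mill on the worktop ready and engaged: bring its lever back through the zigzag gate to the open notch (green dot), slide every green grinding ring and then, on top of them, the brass sleeve with its flange down over the spindle, then take the lever into the blind side notch (yellow dot), rest it there for a good second, and take it on to the far end of the mill notch (red dot). Stand the catch dish upright in the middle of the black mat under the chute, whenever it suits you, and leave the tumbler and the jar where they are.

Things in the scene. Friction and masses are not known exactly. Their poses are not given: they have to be found in the camera images.
- mill: the countertop grain mill, a fixed white housing; origin on the worktop, z up, own +x away from the robot side, own +y to the left. The housing spans x -140..120 mm, y -170..170 mm and is 60 mm high; the zigzag gate plate (12 mm high) lies on its right half, the spindle stands on its left half, a 28 mm high motor hump lies along the rear edge behind the gate
- keeper_pivot (a point): pivot, 178 mm above the worktop, of the red keeper arm (reaching 145 mm from the pivot; occupies heights 178 to 194 mm) on a 20 mm post behind the spindle. It is geared to the lever: at OPEN it points to the mill's +x and the spindle is free; towards MILL it swings half a turn, over the mill's +y side, to lie over the spindle and bars loading
- spindle_seat (a point): centre of the spindle's foot on the housing top, 60 mm above the worktop, where the lowest ring rests. The fixed upright steel spindle is 25 mm in diameter and stands 100 mm above this point, its top 16 mm tapering to 12 mm in diameter
- dish_spot (a point): centre of the round black mat (84 mm across, practically flat) on the worktop at the mill's left side under the chute, where the catch dish belongs; the solid chute lip ends 48 mm from it, at 49 to 59 mm height
- gate_open (a point): the middle of the OPEN notch (green dot) at the housing top: the lever's stem stands here when both lever joints read 0
- lever_u (a joint): lever travel along the mill's own +x in m, -0.005 to 0.140: 0 at OPEN (end nearest the robot), 0.135 at MILL (far end). Slides with about 1.5 N friction and stays where it is left
- lever_v (a joint): lever travel along the mill's own +y in m. The stem (14 mm) follows a zigzag slot 24 mm wide (5 mm play each side) between hard walls. Centre line (u,v) in mm: OPEN (0,0), (45,0), (45,45), (90,45), (90,0), MILL (135,0); from (90,45) the blind notch SET branches off to (90,65). OPEN, SET, MILL: closed ends with a green, yellow, red dot. Starts at MILL; 1.5 N friction
- knob (a point): centre of the lever's black round knob (28 mm in diameter, 28 mm of it straight, top 158 mm above the worktop), this point 138 mm above the worktop; the lever is always upright and only shifts sideways
- ring1: green grinding ring (one to three of the three are present, all alike), lying flat: outer diameter 66 mm, hole 31 mm, height 24 mm, about 0.15 kg; origin at the centre of its underside, z up; either face may lie down
- ring2: green grinding ring (one to three of the three are present, all alike), lying flat: outer diameter 66 mm, hole 31 mm, height 24 mm, about 0.15 kg; origin at the centre of its underside, z up; either face may lie down
- ring3: green grinding ring (one to three of the three are present, all alike), lying flat: outer diameter 66 mm, hole 31 mm, height 24 mm, about 0.15 kg; origin at the centre of its underside, z up; either face may lie down
- ring1_mid (a point): the middle of ring1, on its axis at half height (12 mm)
- ring2_mid (a point): the middle of ring2, on its axis at half height (12 mm)
- ring3_mid (a point): the middle of ring3, on its axis at half height (12 mm)
- sleeve: brass flanged sleeve, bore 31 mm, 34 mm high: a flange 58 mm across and 8 mm thick at the foot, above it a neck 42 mm across; origin at the centre of the flange's underside, z up to the neck; 0.12 kg
- dish: round open steel catch dish, 68 mm across outside, 40 mm high, wall 4 mm, about 0.12 kg; origin at the centre of its underside, z up
- tumbler: blue closed tumbler, 60 mm across, 85 mm high, a bystander; origin at the centre of its underside
- jar: small green glazed jar with a knobbed lid, 62 mm across, 84 mm high, a bystander; origin at the centre of its underside

How it is judged:
On the way, in this order (a step that is already met when the one before it is completed fails the run):
1. the lever is at the closed end of the open notch (within 15 mm) (value of joint lever_u below 0.015 m), for 0.2 s.
2. with the lever still open, every ring and then the sleeve are down on the spindle (value of joint lever_u below 0.015 m and horizontal distance between each of ring1_mid, ring2_mid, ring3_mid, sleeve and spindle_seat below 0.009 m and z of each of ring1_mid, ring2_mid, ring3_mid in the frame of mill below 0.134 m and angle between the z axis of each of ring1, ring2, ring3 and the z axis of mill, either way round below 0.15 rad and z of each of ring1_mid, ring2_mid, ring3_mid in the frame of sleeve below -0.005 m and linear speed of each of ring1, ring2, ring3, sleeve below 0.03 m/s and z of sleeve in the frame of mill below 0.142 m and angle between sleeve's own z axis and vertical below 0.15 rad), for 0.3 s.
3. the lever rests in the blind side notch (at least 10 mm into it) for 0.8 s (value of joint lever_v above 0.055 m and value of joint lever_u above 0.075 m), for 0.8 s.
4. the lever is at the mill notch (value of joint lever_u above 0.118 m), for 0.2 s.
At the end, for the whole second after the job is handed in: All rings present lie flat around the spindle (centre within 9 mm of its axis), the sleeve on top of them, flange down and upright; the lever stands in the mill notch (within 17 mm of its end position 0.135); the dish stands upright on the worktop within 20 mm of the middle of the mat; all at rest (horizontal distance between each of ring1_mid, ring2_mid, ring3_mid, sleeve and spindle_seat below 0.009 m and z of each of ring1_mid, ring2_mid, ring3_mid in the frame of mill below 0.134 m and angle between the z axis of each of ring1, ring2, ring3 and the z axis of mill, either way round below 0.15 rad and z of each of ring1_mid, ring2_mid, ring3_mid in the frame of sleeve below -0.005 m and linear speed of each of ring1, ring2, ring3, sleeve, dish below 0.03 m/s and z of sleeve in the frame of mill below 0.142 m and angle between sleeve's own z axis and vertical below 0.15 rad and value of joint lever_u above 0.118 m and horizontal distance between dish and dish_spot below 0.02 m and height (world z) of dish below 0.01 m and angle between dish's own z axis and vertical below 0.12 rad and velocity of joint lever_u below 0.02 m/s); the robot touches nothing.
It fails at once if the tumbler is pushed more than 50 mm away or knocked over (distance of tumbler from where it was at the start of the episode above 0.05 m or angle between tumbler's own z axis and vertical above 0.6 rad).
It fails at once if the jar is pushed more than 50 mm away or knocked over (distance of jar from where it was at the start of the episode above 0.05 m or angle between jar's own z axis and vertical above 0.6 rad).
Of ring1, ring2, ring3 only 1 to 3 are there at a start; the rules pass over those that are not, and their reading is None.
At some moment in a run one of ring1, ring2, ring3, sleeve, dish may be knocked a few centimetres aside while the robot is not near it.
Once in a run the grip may slacken for a moment while it holds something.
It also fails if it takes over 210 s, if anything falls off the work surface, if the arm or the gripper's body presses on something with over 40 N, if the wrist force passes 120 N, or if a joint passes its speed limit or range.

### The arm

A 7-joint arm with a two-finger parallel gripper is mounted at the origin on the work surface. World frame = base frame: x ahead of the robot, y to its left, z up, the work surface at z = 0. Lengths are in m, angles in rad, forces in N, time in s.
With the tool pointing down it reaches from about 0.4 to 0.875 m from the base axis. Payload 4.4 kg.
Tool frame: the origin (TCP) lies midway between the tips of the shut fingers; the grasp point (between the pads) lies 19 mm behind it; z points along the fingers, y is the line along which they close (so a half turn about z gives the same grasp; the last joint's range is limited). The gripper opens to 85 mm and grips with 20 to 120 N. Pads are 22 mm wide; open, the fingers measure 114 mm over their backs; the gripper's body (76 mm by 85 mm) begins 54 mm behind the grasp point. The pads swing forward as they close: fully open they stand 13 mm farther back than shut.
Start: joints at [-1.401, 0.628, 0.038, 1.517, -0.027, 0.996, -0.02], TCP at [0.152, 0.632, 0.231] pointing down, gripper open.
Joint ranges: [-3.06, 3.06], [-0.37, 2.12], [-1.25, 1.32], [0.18, 2.47], [-1.1, 4.24], [0.23, 1.98], [-2.94, 2.94]. Speed limits (rad/s): [2.57, 2.57, 3.14, 3.14, 3.14, 3.14, 3.14].

### API

Orientations are given as a unit quaternion [x, y, z, w].
In Python, from cell import env gives the robot as it stands.
- The arm moves only by the shell command python3 -m jog FILE [OPENING] [FORCE], which reads ROWS from the file FILE. ROWS is one flat JSON list of numbers that holds 1 to 12 rows one after another, with no inner brackets; each row has 6 numbers: dx, dy, dz in units of 25 mm, then a rotation vector rx, ry, rz in units of 0.2 rad; each row shifts and turns the commanded pose from where the row before left it, along the tool's axes as they then stand; what a row does not reach is not made up. A row lasts 1/10 s, in which the tool goes at most 0.05 m and 0.15 rad, less where a joint would pass 70% of its speed; a pose out of reach is approached as far as the arm can. OPENING is the opening from 0.0 (shut) to 1.0 (fully open), set as the command begins (- or left out keeps the last). The fingers move at their own pace and stop on an object; FORCE is the grip in N (left out, the last holds). Time passes only in rows, so rows that do not move let the fingers close. It prints the time, the measured TCP pose, the force, the opening and the grip force at its end. Input that does not fit is refused with a message, and nothing moves.
- env.get_state(): the state, without advancing time (a new reading comes with each control period).
- env.grab_frame(name): name is "side" or "top" or "wrist"; returns a dict with "pixels" (400x640x3 uint8, red, green, blue), "intrinsics" (3x3 intrinsics, pixels), "T" (4x4, takes a point from camera to world coordinates); the wrist camera has in their place "mount" (4x4, takes a point from camera to tool coordinates, whose origin is the TCP and whose axes are the flange's). Camera axes: x right, y down, z forward; pixel columns grow to the right and rows downward; lengths in m; the calibration is good to about 2 mm. A picture is of the moment at which its call begins: read the wrist's pose just before it. There is no depth.
- env.sign_off(): hands the job in; it is judged then, once.
The state is a dict: "t": time; "qpos": joint angles; "dq": joint speeds; "effort": joint torques, N m; "tool_pos": TCP position; "tcp_rot": TCP orientation; "force": force on the tool from outside, world axes, zero at the start; "wrist_torque": the same for the moment, N m; "finger_gap": opening from 0.0 (shut) to 1.0 (fully open); "grasp_force": force on a finger pad.
Only numpy, scipy, OpenCV 4.12 (cv2) and the standard library are available. Lean on these libraries where they do the work, as an engineer would, in place of code of your own. Each camera call takes 0.05 s, during which the arm holds its last target. There are 200 camera calls.

## Working session

There is one attempt and no reset: what is moved stays moved. The work goes in short steps, Python scripts to look and compute and a shell command to move; the robot and the scene stay as the last step left them, time stands still between calls to the robot, and variables do not carry over. Pictures are saved under pics/ and viewed, at most 19 in all, crops included, and the job is handed in when it is done.

```bash
ls; mkdir -p pics
python3 - <<'E'
from cell import env
import cv2
s=env.get_state();print(s)
for n in("top","side"):
    f=env.grab_frame(n);cv2.imwrite(f"pics/{n}0.png",f["pixels"][:,:,::-1]);print(n,f["intrinsics"].tolist(),f["T"].round(4).tolist())
f=env.grab_frame("wrist");print(f["intrinsics"].tolist(),f["mount"].round(4).tolist())
E
```

```text
pics
{'t': 0.0, 'qpos': array([-1.40080591,  0.62932204,  0.03842349,  1.51838823, -0.02702094,
        0.99631486, -0.02002783]), 'dq': array([ 0.0003355 ,  0.00052919,  0.0007351 , -0.00112097, -0.00187979,
        0.00063456,  0.00084815]), 'effort': array([ 2.21580317e-04, -5.63388956e+01,  1.22586932e+00, -1.93439215e+01,
        1.09137470e-02,  1.06904531e-02,  8.34723490e-08]), 'tool_pos': array([0.15165382, 0.63140255, 0.2303979 ]), 'tcp_rot': array([ 1.17634522e-01,  9.93056495e-01, -9.50830373e-04, -1.14515825e-04]), 'force': array([ 0.40271532, -0.54167613, -0.16089832]), 'wrist_torque': array([0.02972381, 0.02659802, 0.00606634]), 'grasp_force': 0.0, 'finger_gap': 1.000457936349616}
top [[389.318983788306, 0.0, 321.41302381060785], [0.0, 389.318983788306, 202.74769991526327], [0.0, 0.0, 1.0]] [[0.0165, -0.9933, 0.1142, 0.4078], [-0.9999, -0.0166, -0.0002, -0.0067], [0.0021, -0.1142, -0.9935, 1.3196], [0.0, 0.0, 0.0, 1.0]]
side [[361.95151497569265, 0.0, 315.79514407595167], [0.0, 361.95151497569265, 194.21901386526858], [0.0, 0.0, 1.0]] [[0.7117, -0.4921, 0.5014, 0.0017], [-0.7025, -0.5071, 0.4994, -0.5715], [0.0085, -0.7076, -0.7065, 0.9059], [0.0, 0.0, 0.0, 1.0]]
[[312.9774802124342, 0.0, 320.8432393990822], [0.0, 312.9774802124342, 200.0357316777757], [0.0, 0.0, 1.0]] [[-0.0004, -0.9578, -0.2876, 0.0737], [1.0, -0.0004, -0.0002, 0.0006], [0.0001, -0.2876, 0.9578, -0.1423], [0.0, 0.0, 0.0, 1.0]]
```

View pics/top0.png

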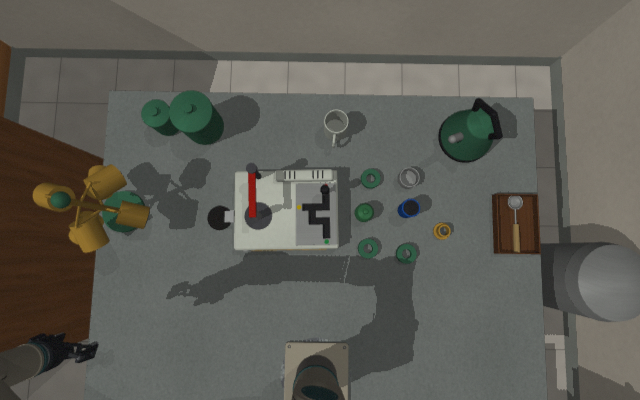

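View pics/side0.png

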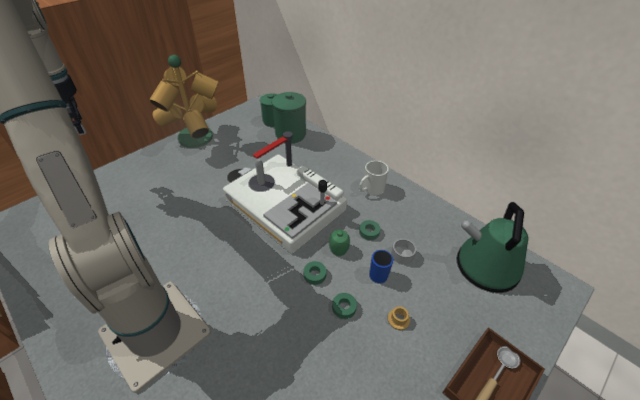

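Both views agree: 3 rings at top-view (371,178), (369,248), (406,254), dish (410,177), sleeve (443,231), tumbler (409,208), jar (365,212), mat (220,218). The lever is near MILL (325,188) and the keeper lies over the spindle.

```bash
cat > h.py <<'E'
from cell import env
import numpy as np, cv2
from scipy.spatial.transform import Rotation as R
def grab(n):
    s=env.get_state(); f=env.grab_frame(n)
    if n=="wrist":
        T=np.eye(4);T[:3,:3]=R.from_quat(s["tcp_rot"]).as_matrix();T[:3,3]=s["tool_pos"];f["T"]=T@f["mount"]
    return f
def cast(f,uv,z):
    uv=np.atleast_2d(uv).astype(float);K=f["intrinsics"];T=f["T"]
    d=np.c_[uv,np.ones(len(uv))]@np.linalg.inv(K).T@T[:3,:3].T;o=T[:3,3]
    return (o+d*((z-o[2])/d[:,2])[:,None])[:,:2]
def proj(f,P):
    P=np.atleast_2d(P);T=np.linalg.inv(f["T"]);c=(P@T[:3,:3].T+T[:3,3])@f["intrinsics"].T
    return c[:,:2]/c[:,2:]
def blobs(f,lo,hi,amin=40):
    hsv=cv2.cvtColor(f["pixels"],cv2.COLOR_RGB2HSV);m=cv2.inRange(hsv,np.array(lo),np.array(hi))
    n,l,st,c=cv2.connectedComponentsWithStats(m)
    return [(c[i].round(1).tolist(),int(st[i,4]),st[i,:4].tolist()) for i in range(1,n) if st[i,4]>=amin],l
def save(f,name,box=None,k=1):
    im=f["pixels"][:,:,::-1]
    if box: x0,y0,x1,y1=box; im=cv2.resize(im[y0:y1,x0:x1],None,fx=k,fy=k,interpolation=cv2.INTER_CUBIC)
    cv2.imwrite("pics/"+name,im)
def togo(target,s=None):
    "displacement in tool axes from measured TCP to world target"
    s=s or env.get_state();return R.from_quat(s["tcp_rot"]).inv().apply(np.array(target)-s["tool_pos"]).round(4)
E
python3 - <<'E'
from h import *
t=grab("top");sd=grab("side")
for nm,lo,hi,z in(("green",(65,90,40),(90,255,255),.024),("brass",(15,120,80),(30,255,255),.02),("blue",(110,120,50),(125,255,255),.085),("red",(0,180,80),(6,255,255),.19),("black",(0,0,0),(180,90,25),0)):
  for n,f in(("top",t),("side",sd)):
    for c,a,b in blobs(f,lo,hi)[0]:
        if a<1500: print(nm,n,c,a,b,cast(f,c,z)[0].round(3))
save(t,"mill.png",(195,150,455,270),3)
E
```

```text
green top [370.2, 178.2] 230 [361, 169, 19, 19] [ 0.643 -0.17 ]
green top [122.7, 198.7] 354 [105, 191, 39, 17] [0.559 0.659]
green top [59.7, 199.6] 230 [51, 192, 19, 16] [0.553 0.869]
green top [363.7, 212.4] 260 [355, 204, 19, 18] [ 0.527 -0.149]
green top [114.2, 222.2] 282 [102, 211, 33, 21] [0.48  0.681]
green top [367.6, 248.1] 233 [358, 239, 20, 19] [ 0.408 -0.162]
green top [406.0, 253.3] 246 [396, 244, 21, 19] [ 0.393 -0.289]
green side [174.1, 58.7] 57 [169, 55, 11, 8] [0.808 1.34 ]
green side [274.2, 110.8] 757 [261, 93, 32, 45] [0.865 0.558]
green side [365.8, 230.5] 80 [360, 222, 16, 14] [ 0.627 -0.172]
green side [338.9, 241.9] 390 [330, 230, 19, 25] [ 0.534 -0.144]
green side [314.8, 272.4] 327 [304, 262, 22, 22] [ 0.405 -0.169]
green side [344.0, 305.3] 391 [333, 293, 23, 25] [ 0.389 -0.295]
brass top [102.0, 179.8] 937 [80, 165, 46, 37] [0.623 0.736]
brass top [48.2, 194.8] 569 [32, 183, 43, 29] [0.569 0.912]
brass top [131.0, 214.7] 614 [105, 202, 44, 26] [0.506 0.629]
brass top [85.6, 232.4] 976 [68, 206, 38, 47] [0.445 0.776]
brass top [441.1, 230.7] 177 [433, 223, 18, 17] [ 0.47  -0.408]
brass top [515.7, 237.6] 43 [513, 230, 7, 19] [ 0.451 -0.656]
brass side [398.7, 318.1] 315 [388, 307, 22, 22] [ 0.466 -0.417]
blue side [379.6, 269.6] 390 [370, 250, 23, 33] [ 0.507 -0.312]
red top [251.7, 195.5] 276 [249, 173, 7, 44] [0.556 0.197]
red side [269.5, 147.1] 153 [254, 137, 33, 21] [0.553 0.191]
black top [487.2, 117.0] 236 [472, 99, 28, 40] [ 0.872 -0.583]
black top [55.2, 347.5] 542 [31, 334, 42, 36] [0.069 0.855]
black top [87.6, 351.2] 110 [76, 345, 21, 16] [0.059 0.748]
black side [69.3, 98.0] 409 [56, 77, 27, 56] [0.257 1.351]
black side [511.5, 210.4] 136 [505, 203, 16, 16] [ 1.069 -0.452]
black side [513.8, 237.6] 142 [506, 212, 18, 38] [ 0.959 -0.509]
black side [485.9, 284.1] 149 [458, 262, 60, 30] [ 0.738 -0.527]
```

View pics/mill.png

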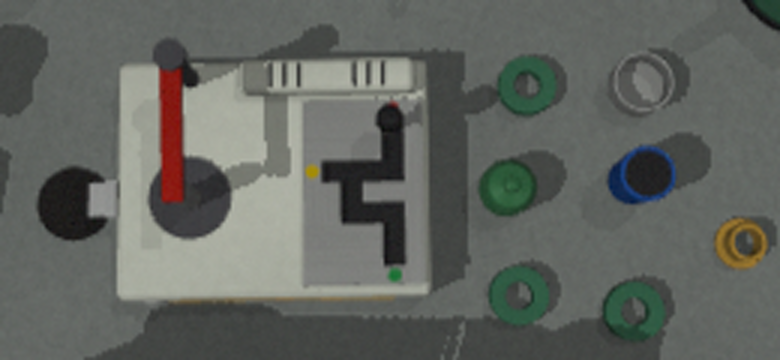

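Mill crop (x3): gate dots are green (394,275), yellow (312,172), red (393,106). The knob is at (389,118), the keeper runs from pivot (170,53) to tip (172,202), and the spindle plate is at (190,197).

Run:
```python
from h import *
t=grab("top")
hsv=cv2.cvtColor(t["pixels"],cv2.COLOR_RGB2HSV)
for nm,lo,hi in(("g",(55,120,60),(90,255,255)),("y",(20,150,60),(32,255,255)),("r",(0,150,40),(8,255,255))):
    for c,a,b in blobs(t,lo,hi,2)[0]:
        if 295<c[0]<335 and 180<c[1]<248: print(nm,c,a,cast(t,c,.07)[0].round(4))
m=((hsv[:,:,2]>110)&(hsv[:,:,1]<45)).astype(np.uint8)
m[:150]=0;m[270:]=0;m[:,:228]=0;m[:,345:]=0
m=cv2.morphologyEx(m,cv2.MORPH_OPEN,np.ones((3,3)))
c=max(cv2.findContours(m,0,2)[0],key=cv2.contourArea)
w=(cast(t,c[:,0],.06)*1000).astype(np.float32)
r=cv2.minAreaRect(w);print(r,cv2.boxPoints(r))
cr=lambda x,y:(195+x/3-.33,150+y/3-.33)
for nm,p,z in(("knob",cr(389,118),.158),("pivot",cr(170,53),.194),("ktip",cr(172,202),.194),("plate",cr(190,197),.062),("mat",cr(73,203),0),("dishrim",cr(642,83),.04),("tumb",cr(647,174),.085),("jar",cr(508,187),.05),("sleeve",cr(742,242),.034),("r1",cr(528,84),.024),("r2",cr(519,294),.024),("r3",cr(634,309),.024)):
    print(nm,cast(t,p,z)[0].round(4))
print(blobs(t,(0,0,0),(180,120,45),100)[0])
```

```text
g [326.2, 241.2] 11 [ 0.4281 -0.0243]
y [298.5, 206.7] 14 [0.5374 0.0667]
((529.97705078125, 119.34391784667969), (259.28778076171875, 353.44281005859375), 2.22371244430542) [[393.57373  290.9019  ]
 [407.28784  -62.274773]
 [666.3804   -52.21405 ]
 [652.66626  300.96262 ]]
knob [ 0.5832 -0.0151]
pivot [0.6386 0.2007]
ktip [0.4923 0.1934]
plate [0.508  0.1976]
mat [0.5039 0.3398]
dishrim [ 0.6451 -0.2966]
tumb [ 0.5387 -0.2908]
jar [ 0.5256 -0.1469]
sleeve [ 0.4707 -0.4063]
r1 [ 0.6448 -0.1719]
r2 [ 0.4098 -0.1624]
r3 [ 0.3955 -0.2891]
[([489.3, 118.1], 434, [472, 99, 31, 42]), ([211.7, 128.9], 381, [195, 106, 29, 38]), ([168.8, 128.1], 122, [159, 119, 20, 16]), ([450.5, 148.4], 148, [439, 120, 41, 42]), ([319.7, 211.4], 541, [303, 185, 27, 53]), ([410.6, 207.5], 161, [404, 201, 14, 14]), ([217.4, 217.9], 357, [208, 206, 22, 24]), ([60.3, 349.3], 1236, [26, 333, 72, 42]), ([317.4, 362.9], 218, [300, 356, 36, 21]), ([318.8, 392.7], 371, [301, 385, 37, 15])]
```

The manual's scale: shifts go in units of 25 mm and turns go in units of 0.2 rad. Converting my numbers, -0.041 m is -1.64, -0.025 m is -1, -0.138 rad is -0.69.

```bash
echo '[0,0,0,0,0,-0.69,0,0,0,0,0,-0.69,-1,-1.64,0,0,0,0,-1,-1.64,0,0,0,0,-1,-1.64,0,0,0,0,-1,-1.64,0,0,0,0,-1,-1.64,0,0,0,0,-1,-1.64,0,0,0,0,-1,-1.64,0,0,0,0,-1,-1.64,0,0,0,0]' > mv.in && python3 -m jog mv.in 1.0 40
echo '[-1,-1.64,0,0,0,0,-1,-1.64,0,0,0,0,-1,-1.64,0,0,0,0,-1,-1.64,0,0,0,0,-1,-1.64,0,0,0,0,0,0,0,0,0,0,0,0,0,0,0,0]' > mv.in && python3 -m jog mv.in
python3 - <<'E'
from h import *
s=env.get_state();print(s["tool_pos"],R.from_quat(s["tcp_rot"]).as_matrix().round(3).tolist(),togo([.583,-.015,.23]))
E
```

```text
t: 1.3
tool_pos: [0.3658, 0.3107, 0.2316]
tcp_rot: [-0.02, 1.0, 0.0, 0.0]
force: [-0.0, 1.1, 0.1]
finger_gap: 0.998
grasp_force: 0.0
t: 2.0
tool_pos: [0.4983, 0.1113, 0.2312]
tcp_rot: [-0.018, 1.0, -0.0, -0.0]
force: [-0.2, 1.1, -0.4]
finger_gap: 1.003
grasp_force: 0.0
[0.49833407 0.11128829 0.23119424] [[-0.999, -0.037, -0.0], [-0.037, 0.999, -0.0], [0.0, 0.0, -1.0]] [-0.08   -0.1293  0.0012]
```

```bash
echo '[-0.8,-1.292,0,0,0,0,-0.8,-1.292,0,0,0,0,-0.8,-1.292,0,0,0,0,-0.8,-1.292,0,0,0,0,0,0,0,0,0,0,0,0,0,0,0,0]' > mv.in && python3 -m jog mv.in
python3 - <<'E'
from h import *
f=grab("wrist");save(f,"w1.png");print(togo([.583,-.015,.23]))
print(proj(f,[[.583,-.015,.158],[.583,-.015,.13]]))
E
```

```text
t: 2.6
tool_pos: [0.5827, -0.0119, 0.2309]
tcp_rot: [-0.021, 1.0, 0.001, -0.001]
force: [-0.8, 0.5, -1.6]
finger_gap: 1.004
grasp_force: 0.0
[-0.0005 -0.0041  0.001 ]
[[315.62711311 212.04303871]
 [316.1492201  200.89652712]]
```

View pics/w1.png

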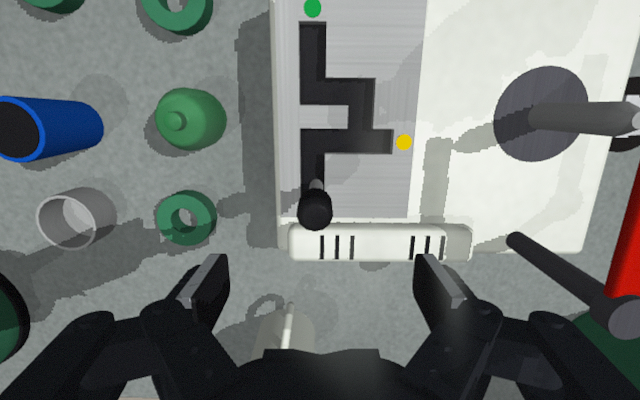

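The wrist view shows the knob top at (316,212) as predicted. The green dot is at (312,8), the yellow dot at (404,142), and the spindle foot plate is centred near (541,113).

Run:
```python
from h import *
f=grab("wrist")
g=[c for c,a,b in blobs(f,(50,120,60),(90,255,255))[0] if abs(c[0]-312)<15 and c[1]<20]
y=[c for c,a,b in blobs(f,(20,150,60),(32,255,255))[0] if abs(c[0]-404)<15]
print(g,y,cast(f,g[0],.072),cast(f,y[0],.072))
hsv=cv2.cvtColor(f["pixels"],cv2.COLOR_RGB2HSV)
m=cv2.inRange(hsv,(0,0,0),(180,110,60));n,l,st,c=cv2.connectedComponentsWithStats(m)
print([(st[i].tolist()) for i in range(1,n) if st[i,4]>300])
# slot edges at rows
for v in (40,60): 
    r=hsv[v,280:345,2].astype(int); print(v,280+np.where(r<60)[0][[0,-1]])
for u in (380,): 
    r=hsv[100:180,u,2].astype(int); print(u,100+np.where(r<60)[0][[0,-1]])
r=hsv[10:60,313,2].astype(int);print(10+np.where(r<60)[0][0])
for p in ([313,22],[313,40],[313,60]):print(p,cast(f,p,.072))
m=cv2.inRange(hsv[80:165,480:600],(0,0,60),(180,80,95));cv2.imwrite("pics/m.png",m)
cn=max(cv2.findContours(m,0,2)[0],key=cv2.contourArea)
w=cast(f,cn[:,0]+[480,80],.061);print(cv2.minEnclosingCircle((w*1000).astype(np.float32)))
```

```text
[[311.1, 7.9]] [[402.2, 142.2]] [[ 0.42923232 -0.024776  ]] [[0.53832298 0.06572284]]
[[296, 22, 94, 209, 7402], [0, 102, 38, 55, 1674], [608, 135, 32, 18, 380], [505, 233, 135, 102, 3046], [0, 254, 640, 146, 42104], [0, 273, 29, 90, 775]]
40 [299 324]
60 [299 323]
380 [130 130]
22
[313, 22] [[ 0.43983946 -0.02278796]]
[313, 40] [[ 0.45383084 -0.02229532]]
[313, 60] [[ 0.46987434 -0.02173042]]
((510.9118347167969, 207.4874725341797), 54.61709976196289)
```

In the tool's units: -0.003 m is -0.12, 0.035 m is 1.4.

```bash
echo '[0,-0.12,1.4,0,0,0,0,0,1.4,0,0,0,0,0,1,0,0,0,0,0,0.52,0,0,0,0,0,0,0,0,0,0,0,0,0,0,0]' > mv.in && python3 -m jog mv.in
echo '[0,0,0,0,0,0,0,0,0,0,0,0,0,0,0,0,0,0,0,0,0,0,0,0,0,0,0,0,0,0,0,0,0,0,0,0]' > mv.in && python3 -m jog mv.in 0.0 40
python3 - <<'E'
from h import *
s=env.get_state();print(s["tool_pos"],s["force"],R.from_quat(s["tcp_rot"]).as_matrix().round(3).tolist())
E
```

```text
t: 3.3
tool_pos: [0.5838, -0.0155, 0.1242]
tcp_rot: [-0.021, 1.0, 0.0, 0.001]
force: [-0.4, -0.6, 0.0]
finger_gap: 0.997
grasp_force: 0.0
t: 3.9
tool_pos: [0.5836, -0.0165, 0.1239]
tcp_rot: [-0.02, 1.0, -0.0, 0.001]
force: [0.2, 0.3, 5.9]
finger_gap: 0.31
grasp_force: 39.4
[ 0.58363845 -0.01651629  0.1239428 ] [0.18420677 0.3319338  5.93529736] [[-0.999, -0.04, 0.001], [-0.04, 0.999, -0.0], [-0.001, -0.0, -1.0]]
```

```bash
echo '[0.92,0,0,0,0,0,0.88,0,0,0,0,0,0,0,0,0,0,0,0,0.88,0,0,0,0,0,0.92,0,0,0,0,0,0,0,0,0,0]' > mv.in && python3 -m jog mv.in
python3 - <<'E'
from h import *
print(togo([.449,-.021,.124]))
E
```

```text
t: 4.5
tool_pos: [0.5364, 0.0304, 0.1238]
tcp_rot: [-0.022, 1.0, 0.001, 0.0]
force: [-1.0, 2.0, 7.5]
finger_gap: 0.308
grasp_force: 41.5
[ 0.0896 -0.0475 -0.0003]
```

```bash
echo '[0.92,-0.04,0,0,0,0,0.88,-0.04,0,0,0,0,0,0,0,0,0,0,0,-0.88,0,0,0,0,0,-0.92,0,0,0,0,0,0,0,0,0,0,0.88,0,0,0,0,0,1,0,0,0,0,0,0,0,0,0,0,0,0,0,0,0,0,0]' > mv.in && python3 -m jog mv.in
python3 - <<'E'
from h import *
print(togo([.449,-.021,.124]))
f=grab("top");save(f,"t2.png",(195,150,455,270),3)
E
```

```text
t: 5.5
tool_pos: [0.4459, -0.0246, 0.1239]
tcp_rot: [-0.02, 1.0, -0.0, -0.0]
force: [-1.8, -1.2, 7.9]
finger_gap: 0.31
grasp_force: 41.5
[-0.0032  0.0035 -0.0001]
```

View pics/t2.png

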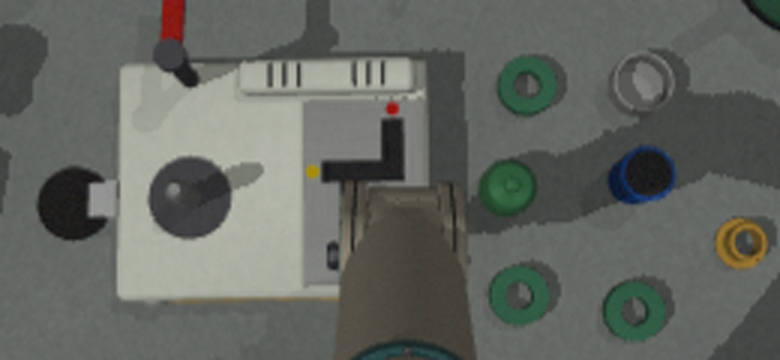

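Lever is at OPEN: keeper now points away (172,0) and the spindle is free with its tip at crop (176,190). Next I release the knob, go up and measure the spindle.

In the tool's units: -0.04 m is -1.6, -0.03 m is -1.2.

```bash
echo '[0,0,0,0,0,0,0,0,0,0,0,0,0,0,0,0,0,0,0,0,-1.2,0,0,0,0,0,-1.6,0,0,0,0,0,-1.6,0,0,0,0,0,-1.6,0,0,0]' > mv.in && python3 -m jog mv.in 1.0
echo '[-0.4,1.48,0,0,0,0,-0.4,1.48,0,0,0,0,-0.4,1.48,0,0,0,0,-0.4,1.48,0,0,0,0,-0.4,1.48,0,0,0,0,-0.4,1.48,0,0,0,0,0,0,0,0,0,0,0,0,0,0,0,0,0,0,0,0,0,0]' > mv.in && python3 -m jog mv.in
python3 - <<'E'
from h import *
f=grab("wrist");save(f,"w2.png");np.save("T2.npy",f["T"]);t=grab("top");save(t,"t3.png",(195,150,455,270),3)
print(proj(f,[[.508,.1976,.06],[.508,.1976,.16],[.449,-.021,.158]]))
E
```

```text
t: 6.25
tool_pos: [0.446, -0.0238, 0.2747]
tcp_rot: [-0.02, 1.0, 0.0, -0.0]
force: [1.4, 0.3, -0.4]
finger_gap: 1.0
grasp_force: 0.0
t: 7.15
tool_pos: [0.4972, 0.1989, 0.2729]
tcp_rot: [-0.019, 1.0, -0.001, -0.001]
force: [0.3, -0.7, 0.2]
finger_gap: 1.002
grasp_force: 0.0
[[319.06108599 181.80537652]
 [318.23992801 208.67220571]
 [ 49.24028101 128.17544057]]
```

View pics/w2.png

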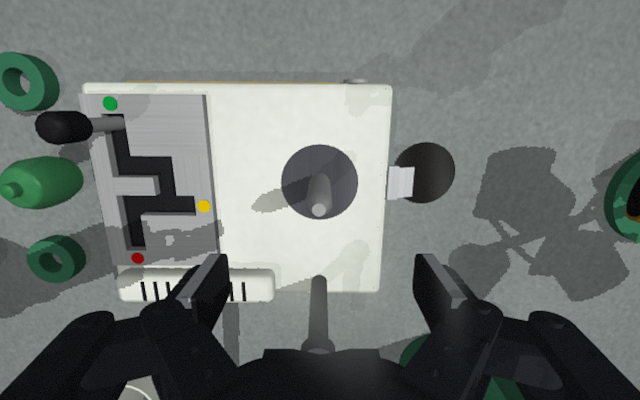

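Spindle tip is at (319,210) and plate centre at (319,182), close to the predictions; the mat is around (424,172).

Run:
```python
from h import *
f=grab("wrist")
print(cast(f,[319,210],.16),cast(f,[319.5,182],.06))
hsv=cv2.cvtColor(f["pixels"],cv2.COLOR_RGB2HSV)
m=(hsv[130:215,390:470,2]<45).astype(np.uint8)
cn=max(cv2.findContours(m,0,2)[0],key=cv2.contourArea);w=(cast(f,cn[:,0]+[390,130],0)*1000).astype(np.float32)
hull=w; far=w[w[:,1]>335]
A=np.c_[2*far,np.ones(len(far))];x=np.linalg.lstsq(A,(far**2).sum(1),rcond=None)[0];print("mat",x[:2],np.sqrt(x[2]+x[0]**2+x[1]**2),cv2.minEnclosingCircle(w))
t=grab("top")
for c,a,b in blobs(t,(65,90,40),(90,255,255))[0]:
    if c[0]>340 and a<400: print("green",c,cast(t,c,.02)[0].round(4))
print("to ring2 above",togo([.409,-.163,.12]),togo([.4,-.29,.12]))
```

```text
[[0.50958692 0.19816391]] [[0.50865856 0.19804   ]]
mat [504.5179044  327.62199955] 33.037569196998874 ((504.7172546386719, 337.2445983886719), 41.114261627197266)
green [370.2, 178.1] [ 0.644  -0.1708]
green [363.7, 212.4] [ 0.5271 -0.1492]
green [367.7, 248.0] [ 0.4088 -0.163 ]
green [405.9, 253.3] [ 0.3934 -0.2896]
to ring2 above [ 0.1023 -0.3584  0.1535] [ 0.1162 -0.485   0.1536]
```

In the tool's units: -0.0448 m is -1.792, 0.0128 m is 0.512.

```bash
echo '[0.512,-1.792,0,0,0,0,0.512,-1.792,0,0,0,0,0.512,-1.792,0,0,0,0,0.512,-1.792,0,0,0,0,0.512,-1.792,0,0,0,0,0.512,-1.792,0,0,0,0,0.512,-1.792,1.6,0,0,0,0.512,-1.792,1.6,0,0,0,0,0,1.6,0,0,0,0,0,1.2,0,0,0,0,0,0,0,0,0,0,0,0,0,0,0]' > mv.in && python3 -m jog mv.in
cat > rg.py <<'E'
from h import *
import sys
# ring: green blob nearest to expected position, fit circle on top face (z .024) by min enclosing circle
ex=np.array([float(a) for a in sys.argv[1:3]]);f=grab("wrist")
b,l=blobs(f,(60,90,25),(95,255,255),200)
for c,a,bb in b:
    p=cast(f,c,.012)[0]
    if np.linalg.norm(p-ex)<.05:
        print("blob",c,a,bb,p.round(4))
        m=(l==l[int(c[1])] [0]) if 0 else None
hsv=cv2.cvtColor(f["pixels"],cv2.COLOR_RGB2HSV)
m=cv2.inRange(hsv,(60,90,25),(95,255,255));cs,h=cv2.findContours(m,cv2.RETR_CCOMP,2)
for i,c in enumerate(cs):
    if cv2.contourArea(c)>150 and h[0][i][3]>=0:
        w=cast(f,c[:,0],.024);(x,y),r=cv2.minEnclosingCircle((w*1000).astype(np.float32))
        if np.hypot(x/1e3-ex[0],y/1e3-ex[1])<.05:print("hole",x,y,r)
    elif cv2.contourArea(c)>400:
        w=cast(f,c[:,0],.024);(x,y),r=cv2.minEnclosingCircle((w*1000).astype(np.float32))
        if np.hypot(x/1e3-ex[0],y/1e3-ex[1])<.05:print("outer",x,y,r)
s=env.get_state();print(s["tool_pos"])
E
python3 rg.py .409 -.163
```

```text
t: 8.55
tool_pos: [0.4136, -0.1453, 0.1385]
tcp_rot: [-0.02, 1.0, 0.0, -0.0]
force: [-0.2, 0.6, 0.2]
finger_gap: 0.999
grasp_force: 0.0
blob [299.1, 187.9] 3758 [262, 150, 75, 76] [ 0.4102 -0.1641]
outer 407.7329406738281 -163.34120178222656 33.52939987182617
hole 404.7786865234375 -162.28367614746094 15.229509353637695
[ 0.41437558 -0.1453225   0.13928413]
```

In the tool's units: 0.04 m is 1.6, -0.0177 m is -0.708.

```bash
echo '[0.284,-0.708,0.8,0,0,0,0,0,1.6,0,0,0,0,0,1.6,0,0,0,0,0,1,0,0,0,0,0,0.52,0,0,0,0,0,0,0,0,0,0,0,0,0,0,0]' > mv.in && python3 -m jog mv.in
echo '[0,0,0,0,0,0,0,0,0,0,0,0,0,0,0,0,0,0,0,0,0,0,0,0]' > mv.in && python3 -m jog mv.in 0.0 60
echo '[0,0,-1.2,0,0,0,0,0,-1.8,0,0,0,0,0,-1.8,0,0,0,0,0,-1.8,0,0,0,0,0,-1.8,0,0,0,0,0,0,0,0,0]' > mv.in && python3 -m jog mv.in
python3 - <<'E'
from h import *
print(togo([.509,.198,.21]))
E
```

```text
t: 9.3
tool_pos: [0.4072, -0.1662, 0.0227]
tcp_rot: [-0.02, 1.0, -0.002, -0.007]
force: [0.0, -0.7, -0.4]
finger_gap: 0.999
grasp_force: 0.0
t: 9.7
tool_pos: [0.4087, -0.166, 0.0236]
tcp_rot: [-0.021, 1.0, -0.002, -0.005]
force: [1.3, -4.4, 35.3]
finger_gap: 0.332
grasp_force: 18.0
t: 10.3
tool_pos: [0.4129, -0.1656, 0.2366]
tcp_rot: [-0.02, 1.0, -0.003, -0.003]
force: [1.4, -0.4, -1.3]
finger_gap: 0.001
grasp_force: 0.0
[-0.1109  0.3596  0.0239]
```

The descent fell 22 mm short, and the fingers closed on top of the ring. I look again.

```bash
echo '[0,0,1.6,0,0,0,0,0,1.6,0,0,0,0,0,0,0,0,0,0,0,0,0,0,0,0,0,0,0,0,0]' > mv.in && python3 -m jog mv.in 1.0
python3 rg.py .409 -.163
python3 - <<'E'
from h import *
s=env.get_state();print(s["qpos"].round(3))
f=grab("wrist");save(f,"w3.png")
t=grab("top")
for c,a,b in blobs(t,(65,90,40),(90,255,255))[0]:
    if c[0]>340 and a<400: print("green",c,cast(t,c,.02)[0].round(4))
E
```

```text
t: 10.8
tool_pos: [0.4093, -0.1653, 0.1527]
tcp_rot: [-0.021, 1.0, -0.001, -0.007]
force: [-0.6, 0.7, -0.1]
finger_gap: 0.845
grasp_force: 0.0
blob [322.2, 191.7] 3335 [287, 155, 72, 73] [ 0.4106 -0.1637]
outer 407.9287109375 -163.6610107421875 33.462615966796875
hole 406.1702575683594 -163.93170166015625 15.365899085998535
[ 0.40937872 -0.16544737  0.15283986]
[ 0.661  0.508 -0.487  2.139  0.426  0.6    1.479]
green [370.1, 178.1] [ 0.644  -0.1704]
green [363.7, 212.4] [ 0.5271 -0.1492]
green [429.9, 313.9] [ 0.199  -0.3661]
green [409.5, 326.9] [ 0.1568 -0.2993]
```

View pics/w3.png

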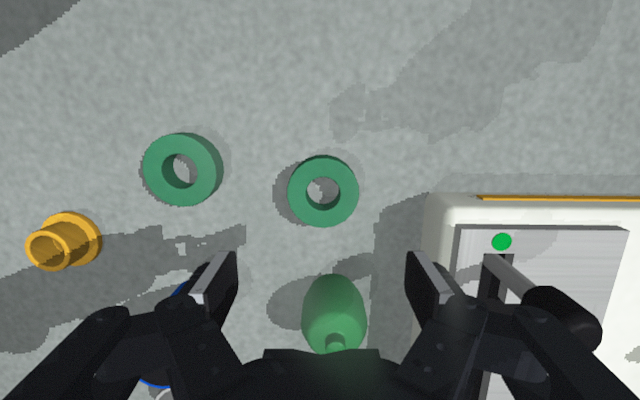

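The ring has not moved; it is at (323,191), i.e. (.408,-.163). I retry the descent in slower rows.

In the tool's units: 0.03 m is 1.2, 0.025 m is 1.

```bash
echo '[0.04,0.08,1.2,0,0,0,0,0,1.2,0,0,0,0,0,1,0,0,0,0,0,0.8,0,0,0,0,0,0.6,0,0,0,0,0,0.4,0,0,0,0,0,0.4,0,0,0,0,0,0.4,0,0,0,0,0,0,0,0,0,0,0,0,0,0,0]' > mv.in && python3 -m jog mv.in 1.0
python3 - <<'E'
from h import *
s=env.get_state();print(s["qpos"].round(3),s["force"],togo([.408,-.163,.001]))
E
```

```text
t: 11.95
tool_pos: [0.4052, -0.164, 0.002]
tcp_rot: [-0.02, 1.0, -0.001, -0.007]
force: [-0.1, -0.1, 0.1]
finger_gap: 0.998
grasp_force: 0.0
[ 0.493  0.796 -0.261  2.232  0.936  0.24   0.995] [-0.05904694 -0.13084539  0.05536102] [-0.0028  0.0009  0.0009]
```

```bash
echo '[-0.12,0.04,0,0,0,0,0,0,0,0,0,0]' > mv.in && python3 -m jog mv.in; echo '[0,0,0,0,0,0,0,0,0,0,0,0,0,0,0,0,0,0,0,0,0,0,0,0]' > mv.in && python3 -m jog mv.in 0.0 60
echo '[0,0,-0.8,0,0,0,0,0,-1.2,0,0,0,0,0,-1.2,0,0,0,0,0,-1.2,0,0,0,0,0,-1.8,0,0,0,0,0,-1.8,0,0,0,0,0,0,0,0,0]' > mv.in && python3 -m jog mv.in
python3 - <<'E'
from h import *
print(togo([.509,.198,.21]),R.from_quat(env.get_state()["tcp_rot"]).as_matrix().round(3).tolist())
E
```

```text
t: 12.15
tool_pos: [0.4089, -0.1626, 0.002]
tcp_rot: [-0.02, 1.0, -0.001, -0.007]
force: [-0.7, 0.8, 0.2]
finger_gap: 1.001
grasp_force: 0.0
t: 12.55
tool_pos: [0.408, -0.1628, 0.0024]
tcp_rot: [-0.021, 1.0, -0.002, -0.007]
force: [-1.4, 0.4, 12.3]
finger_gap: 0.744
grasp_force: 62.9
t: 13.25
tool_pos: [0.414, -0.1625, 0.2058]
tcp_rot: [-0.02, 1.0, -0.003, -0.004]
force: [0.8, 0.2, -2.7]
finger_gap: 0.744
grasp_force: 67.9
[-0.1095  0.3563 -0.0068] [[-0.999, -0.04, -0.007], [-0.04, 0.999, -0.005], [0.007, -0.005, -1.0]]
```

```bash
echo '[-0.548,1.78,0,0,0,0,-0.548,1.78,0,0,0,0,-0.548,1.78,0,0,0,0,-0.548,1.78,0,0,0,0,-0.548,1.78,0,0,0,0,-0.548,1.78,0,0,0,0,-0.548,1.78,0,0,0,0,-0.548,1.78,0,0,0,0,0,0,0,0,0,0,0,0,0,0,0,0]' > mv.in && python3 -m jog mv.in
python3 - <<'E'
from h import *
f=grab("wrist");save(f,"w4.png");print(togo([.509,.198,.18]),env.get_state()["qpos"].round(2))
s=env.get_state();z=s["tool_pos"][2]-.0024
hsv=cv2.cvtColor(f["pixels"],cv2.COLOR_RGB2HSV)
m=cv2.inRange(hsv,(60,90,25),(95,255,255));cs,h=cv2.findContours(m,cv2.RETR_CCOMP,2)
for i,c in enumerate(cs):
    if h[0][i][3]>=0 and cv2.contourArea(c)>200: print(cv2.boundingRect(c),cast(f,c[:,0],z+.024).mean(0))
print(proj(f,[[.509,.198,.16]]),proj(f,[[*s["tool_pos"][:2],z+.024]]))
E
```

```text
t: 14.25
tool_pos: [0.5045, 0.1989, 0.1977]
tcp_rot: [-0.022, 1.0, -0.001, -0.009]
force: [0.3, -0.9, -2.5]
finger_gap: 0.74
grasp_force: 67.9
[-0.0047  0.0008  0.0176] [ 0.03  0.61 -0.71  1.83  0.49  0.9   0.71]
[[318.13769861 237.80698975]] [[315.05013026 280.90761919]]
```

View pics/w4.png

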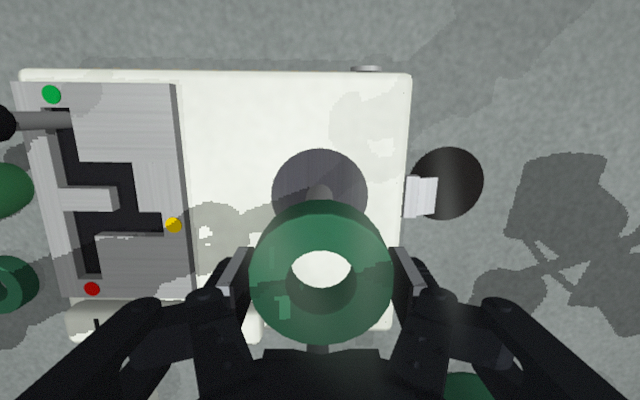

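The ring is held at outer about (249..393, 200..345), with the spindle tip just behind it at (320,190).

```bash
cat > held.py <<'E'
from h import *
import sys
off=float(sys.argv[1]) # ring underside below TCP
f=grab("wrist");s=env.get_state();z=s["tool_pos"][2]-off
hsv=cv2.cvtColor(f["pixels"],cv2.COLOR_RGB2HSV)
m=cv2.inRange(hsv,(60,70,20),(95,255,255));m[:,:200]=0;m[:,440:]=0;m[:170]=0;m[360:]=0
m=cv2.morphologyEx(m,cv2.MORPH_OPEN,np.ones((5,5)))
c=max(cv2.findContours(m,0,2)[0],key=cv2.contourArea)
w=(cast(f,c[:,0],z+.024)*1000).astype(np.float32);print("held",cv2.minEnclosingCircle(w),w.min(0),w.max(0))
print("tcp",s["tool_pos"],"togo",togo([.509,.198,s["tool_pos"][2]]),R.from_quat(s["tcp_rot"]).as_matrix()[:,2].round(4))
E
python3 held.py .0024
```

```text
held ((502.666748046875, 197.2955780029297), 35.00887680053711) [467.80222 166.19771] [537.5388  229.54733]
tcp [0.50496101 0.19625737 0.19790519] togo [-0.0041  0.0016 -0.0001] [-0.0181 -0.0047 -0.9998]
```

```bash
echo '[-0.22,0.02,0,0,-0.09,0,0,0,0.8,0,0,0,0,0,0.6,0,0,0,0,0,0.6,0,0,0,0,0,0.6,0,0,0,0,0,0.6,0,0,0,0,0,0.6,0,0,0,0,0,0,0,0,0]' > mv.in && python3 -m jog mv.in
python3 held.py .0024
```

```text
t: 15.15
tool_pos: [0.5106, 0.1974, 0.1017]
tcp_rot: [-0.02, 1.0, -0.002, -0.0]
force: [-3.9, -1.2, -3.7]
finger_gap: 0.74
grasp_force: 67.7
held ((507.48370361328125, 197.9144744873047), 34.745391845703125) [472.9255  166.62993] [540.04535 229.56828]
tcp [0.51053235 0.19759886 0.10256595] togo [ 0.0015  0.0005 -0.    ] [-7.0e-04 -3.3e-03 -1.0e+00]
```

```bash
echo '[0,0,0,0,0,0,0,0,0,0,0,0,0,0,0,0,0,0,0,0,0,0,0,0,0,0,-1.6,0,0,0,0,0,-1.8,0,0,0,0,0,-1.8,0,0,0,0,0,-1.8,0,0,0,0,0,0,0,0,0]' > mv.in && python3 -m jog mv.in 1.0
python3 - <<'E'
from h import *
f=grab("wrist");save(f,"w5.png",(200,100,440,280),2)
t=grab("top")
for c,a,b in blobs(t,(60,80,30),(95,255,255))[0]:
    if c[0]>230 and a<400: print("green",c,a,cast(t,c,.015)[0].round(4),cast(t,c,.08)[0].round(4))
print(togo([.394,-.29,.2]),togo([.644,-.1705,.2]))
E
```

```text
t: 16.1
tool_pos: [0.5142, 0.2016, 0.2855]
tcp_rot: [-0.02, 1.0, 0.002, 0.007]
force: [1.3, 0.7, -0.6]
finger_gap: 1.002
grasp_force: 0.0
green [370.1, 178.2] 230 [ 0.6446 -0.1711] [ 0.6328 -0.1629]
green [363.7, 212.4] 263 [ 0.5275 -0.1498] [ 0.5216 -0.1427]
green [405.9, 253.3] 253 [ 0.3934 -0.2907] [ 0.3941 -0.2765]
green [305.3, 382.1] 306 [-0.0212  0.0351] [0.0001 0.033 ]
[ 0.1379 -0.4838  0.0801] [-0.1167 -0.3745  0.0813]
```

View pics/w5.png

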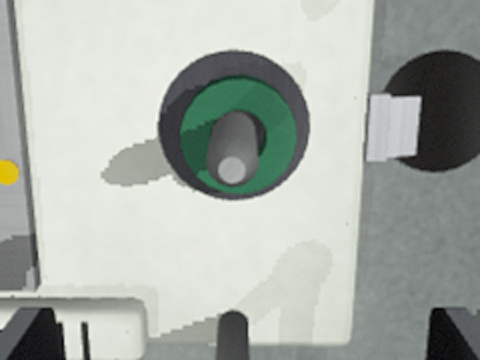

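Ring 1 lies flat at the spindle foot, centred near crop (238,135). Next is the ring at (.394,-.290).

In the tool's units: -0.044 m is -1.76, 0.0125 m is 0.5.

```bash
echo '[0.5,-1.76,0,0,0,0,0.5,-1.76,0,0,0,0,0.5,-1.76,0,0,0,0,0.5,-1.76,0,0,0,0,0.5,-1.76,0,0,0,0,0.5,-1.76,0,0,0,0,0.5,-1.76,0,0,0,0,0.5,-1.76,0,0,0,0,0.5,-1.76,0.8,0,0,0,0.5,-1.76,1.2,0,0,0,0.5,-1.76,1.2,0,0,0,0,0,1.2,0,0,0]' > mv.in && python3 -m jog mv.in
echo '[0,0,1.2,0,0,0,0,0,0,0,0,0,0,0,0,0,0,0]' > mv.in && python3 -m jog mv.in
python3 rg.py .394 -.29
python3 - <<'E'
from h import *
s=env.get_state();print(togo([.394,-.29,.002]),R.from_quat(s["tcp_rot"]).as_matrix()[2].round(4),s["qpos"].round(2))
E
```

```text
t: 17.4
tool_pos: [0.392, -0.2889, 0.1717]
tcp_rot: [-0.015, 1.0, -0.001, -0.001]
force: [0.2, -0.3, 0.1]
finger_gap: 0.997
grasp_force: 0.0
t: 17.7
tool_pos: [0.3952, -0.282, 0.1441]
tcp_rot: [-0.021, 1.0, 0.0, 0.0]
force: [1.1, -0.4, -0.0]
finger_gap: 1.003
grasp_force: 0.0
blob [309.6, 190.1] 3591 [273, 153, 74, 74] [ 0.3951 -0.2916]
outer 392.60528564453125 -291.28314208984375 33.45963668823242
hole 390.0604553222656 -290.9061584472656 15.331635475158691
[ 0.39605568 -0.28243153  0.14500273]
[ 0.0027 -0.0073  0.143 ] [-0.0023 -0.0012 -1.    ] [ 0.99  0.6  -0.62  2.04  0.56  0.67  1.61]
```

Ring centre ≈ (.393,-.291).

In the tool's units: 0.03 m is 1.2, 0.025 m is 1.

```bash
echo '[0.14,-0.332,1,0,0,0,0,0,1.2,0,0,0,0,0,1,0,0,0,0,0,0.8,0,0,0,0,0,0.6,0,0,0,0,0,0.4,0,0,0,0,0,0.4,0,0,0,0,0,0.32,0,0,0,0,0,0,0,0,0,0,0,0,0,0,0]' > mv.in && python3 -m jog mv.in 1.0
python3 - <<'E'
from h import *
s=env.get_state();print(s["qpos"].round(3),s["force"],togo([.393,-.291,.001]))
E
```

```text
t: 18.75
tool_pos: [0.393, -0.2916, 0.0019]
tcp_rot: [-0.021, 1.0, -0.001, 0.001]
force: [0.5, -0.3, -0.5]
finger_gap: 1.001
grasp_force: 0.0
[ 0.809  0.825 -0.341  2.107  0.826  0.341  1.389] [ 0.45303181 -0.33572789 -0.46126529] [-0.      0.0006  0.0009]
```

The manual's scale: shifts go in units of 25 mm and turns go in units of 0.2 rad. Converting my numbers, -0.045 m is -1.8, -0.04 m is -1.6.

```bash
echo '[0,0,0,0,0,0,0,0,0,0,0,0,0,0,0,0,0,0,0,0,0,0,0,0]' > mv.in && python3 -m jog mv.in 0.0 60
echo '[0,0,-0.8,0,0,0,0,0,-1.2,0,0,0,0,0,-1.2,0,0,0,0,0,-1.6,0,0,0,0,0,-1.8,0,0,0,0,0,-1.8,0,0,0,0,0,0,0,0,0]' > mv.in && python3 -m jog mv.in
python3 - <<'E'
from h import *
print(togo([.509,.198,.21]))
E
```

```text
t: 19.15
tool_pos: [0.3931, -0.2918, 0.0029]
tcp_rot: [-0.021, 1.0, -0.001, 0.002]
force: [-1.7, 0.0, 10.3]
finger_gap: 0.746
grasp_force: 63.5
t: 19.85
tool_pos: [0.3955, -0.2926, 0.217]
tcp_rot: [-0.02, 1.0, -0.004, 0.005]
force: [1.6, 0.8, -1.5]
finger_gap: 0.748
grasp_force: 67.2
[-0.1331  0.4857  0.0044]
```

In the tool's units: 0.0441 m is 1.764, -0.0121 m is -0.484.

```bash
echo '[-0.484,1.764,0,0,0,0,-0.484,1.764,0,0,0,0,-0.484,1.764,0,0,0,0,-0.484,1.764,0,0,0,0,-0.484,1.764,0,0,0,0,-0.484,1.764,0,0,0,0,-0.484,1.764,0,0,0,0,-0.484,1.764,0,0,0,0,-0.484,1.764,0,0,0,0,-0.484,1.764,0,0,0,0,-0.484,1.764,0,0,0,0,0,0,0,0,0,0]' > mv.in && python3 -m jog mv.in
echo '[0,0,0,0,0,0]' > mv.in && python3 -m jog mv.in
python3 held.py .0029
```

```text
t: 21.05
tool_pos: [0.5051, 0.2074, 0.2113]
tcp_rot: [-0.025, 1.0, 0.003, 0.002]
force: [-0.5, 0.1, -0.6]
finger_gap: 0.747
grasp_force: 67.2
t: 21.15
tool_pos: [0.5045, 0.1997, 0.2103]
tcp_rot: [-0.022, 1.0, -0.001, 0.0]
force: [-0.5, -0.6, -1.1]
finger_gap: 0.748
grasp_force: 67.1
held ((495.6264343261719, 200.13246154785156), 41.71461486816406) [454.6952  168.83485] [537.1182  232.31912]
tcp [0.50466738 0.19788303 0.210247  ] togo [-0.0043 -0.0001  0.    ] [ 3.0e-04 -3.5e-03 -1.0e+00]
```

In the tool's units: -0.0045 m is -0.18, 0.02 m is 0.8.

```bash
echo '[-0.18,0,0,0,0,0,0,0,0.8,0,0,0,0,0,0.8,0,0,0,0,0,0.6,0,0,0,0,0,0.6,0,0,0,0,0,0.6,0,0,0,0,0,0.6,0,0,0,0,0,0.4,0,0,0,0,0,0,0,0,0]' > mv.in && python3 -m jog mv.in
python3 held.py .0029
```

```text
t: 22.1
tool_pos: [0.5098, 0.1971, 0.0999]
tcp_rot: [-0.02, 1.0, -0.002, -0.0]
force: [-0.6, -0.6, -0.8]
finger_gap: 0.743
grasp_force: 67.2
held ((501.80810546875, 194.8769989013672), 38.16850280761719) [464.07312 166.16907] [538.58954 229.48854]
tcp [0.51024142 0.19779292 0.10078652] togo [ 0.0012  0.0003 -0.    ] [ 0.0012 -0.0023 -1.    ]
```

```bash
echo '[0,0,0,0,0,0,0,0,0,0,0,0,0,0,0,0,0,0,0,0,0,0,0,0,0,0,-1.6,0,0,0,0,0,-1.8,0,0,0,0,0,-1.8,0,0,0,0,0,-1.8,0,0,0,0,0,0,0,0,0]' > mv.in && python3 -m jog mv.in 1.0
python3 - <<'E'
from h import *
f=grab("wrist");save(f,"w6.png",(200,100,440,280),2)
t=grab("top")
for c,a,b in blobs(t,(60,80,30),(95,255,255))[0]:
    if c[0]>230 and a<400: print("green",c,a,cast(t,c,.015)[0].round(4),cast(t,c,.1)[0].round(4))
print(togo([.644,-.171,.2]))
b,l=blobs(f,(60,80,25),(95,255,255),500)
for c,a,bb in b: 
    print(c,a,bb)
    print([cast(f,[[bb[0],c[1]],[bb[0]+bb[2],c[1]]],z).round(4).tolist() for z in (.084,.108)])
E
```

```text
t: 23.05
tool_pos: [0.5127, 0.2018, 0.2824]
tcp_rot: [-0.02, 1.0, 0.002, 0.007]
force: [0.0, 0.8, -0.2]
finger_gap: 0.998
grasp_force: 0.0
green [370.2, 178.1] 231 [ 0.6449 -0.1714] [ 0.6295 -0.1607]
green [363.8, 212.3] 264 [ 0.5279 -0.1501] [ 0.52   -0.1408]
green [300.2, 383.1] 238 [-0.0246  0.0513] [0.0036 0.0475]
[-0.1183 -0.3753  0.0782]
[618.7, 184.0] 2108 [598, 134, 42, 94]
[[[0.5129, 0.5144], [0.5111, 0.5617]], [[0.5076, 0.4922], [0.5059, 0.5361]]]
[317.9, 171.1] 2511 [286, 139, 63, 67]
[[[0.5122, 0.1645], [0.5094, 0.2341]], [[0.5069, 0.1669], [0.5043, 0.2316]]]
[39.3, 164.7] 3386 [0, 140, 82, 52]
[[[0.5176, -0.1487], [0.514, -0.0591]], [[0.5119, -0.1241], [0.5086, -0.0408]]]
[55.2, 242.6] 2029 [26, 220, 59, 47]
[[[0.6109, -0.1428], [0.6082, -0.0731]], [[0.5987, -0.1187], [0.5961, -0.0539]]]
[410.8, 341.2] 983 [395, 318, 36, 49]
[[[0.7365, 0.3106], [0.7347, 0.3584]], [[0.7154, 0.3027], [0.7137, 0.3472]]]
[502.1, 389.7] 708 [483, 375, 42, 25]
[[[0.8149, 0.4439], [0.8127, 0.5032]], [[0.7883, 0.4266], [0.7862, 0.4817]]]
```

View pics/w6.png

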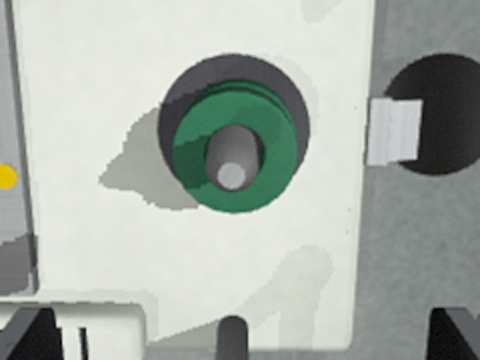

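Two rings are stacked flat. Third ring next.

In the tool's units: -0.0417 m is -1.668, -0.0131 m is -0.524.

```bash
echo '[-0.524,-1.668,0,0,0,0,-0.524,-1.668,0,0,0,0,-0.524,-1.668,0,0,0,0,-0.524,-1.668,0,0,0,0,-0.524,-1.668,0,0,0,0,-0.524,-1.668,0,0,0,0,-0.524,-1.668,0,0,0,0,-0.524,-1.668,0.8,0,0,0,-0.524,-1.668,1.2,0,0,0,0,0,1.6,0,0,0,0,0,1.6,0,0,0,0,0,0,0,0,0]' > mv.in && python3 -m jog mv.in
echo '[0,0,0,0,0,0,0,0,0,0,0,0]' > mv.in && python3 -m jog mv.in
python3 rg.py .644 -.171
python3 - <<'E'
from h import *
s=env.get_state();print(togo([.644,-.172,.002]),R.from_quat(s["tcp_rot"]).as_matrix()[2].round(4),s["qpos"].round(2))
E
```

```text
t: 24.35
tool_pos: [0.6366, -0.1689, 0.1408]
tcp_rot: [-0.021, 1.0, 0.001, -0.006]
force: [-0.0, 1.6, 0.1]
finger_gap: 1.001
grasp_force: 0.0
t: 24.55
tool_pos: [0.6438, -0.1682, 0.1505]
tcp_rot: [-0.021, 1.0, -0.001, 0.002]
force: [0.5, 0.4, 1.4]
finger_gap: 1.003
grasp_force: 0.0
blob [316.0, 191.0] 3421 [280, 155, 73, 73] [ 0.6467 -0.1722]
outer 644.2163696289062 -171.5982666015625 33.546875
hole 642.645751953125 -172.06124877929688 15.27584171295166
[ 0.64394761 -0.16833326  0.1509989 ]
[ 0.0009 -0.0033  0.149 ] [-0.0057 -0.0023 -1.    ] [ 0.56  0.81 -0.63  1.54  0.55  0.97  1.38]
```

```bash
echo '[0.02,-0.14,1.2,0,0,0,0,0,1.2,0,0,0,0,0,1,0,0,0,0,0,0.8,0,0,0,0,0,0.6,0,0,0,0,0,0.4,0,0,0,0,0,0.4,0,0,0,0,0,0.32,0,0,0,0,0,0,0,0,0,0,0,0,0,0,0]' > mv.in && python3 -m jog mv.in 1.0
python3 - <<'E'
from h import *
s=env.get_state();print(s["force"],togo([.644,-.172,.002]))
E
echo '[0,0,0,0,0,0,0,0,0,0,0,0,0,0,0,0,0,0,0,0,0,0,0,0]' > mv.in && python3 -m jog mv.in 0.0 60
```

```text
t: 25.6
tool_pos: [0.6427, -0.1725, 0.001]
tcp_rot: [-0.02, 1.0, -0.001, 0.001]
force: [0.4, -0.4, 0.1]
finger_gap: 0.995
grasp_force: 0.0
[ 0.38508575 -0.41278735  0.08709959] [-0.0014  0.0005 -0.001 ]
t: 26.0
tool_pos: [0.6431, -0.1727, 0.0022]
tcp_rot: [-0.02, 1.0, -0.001, 0.002]
force: [-1.7, -0.7, 6.6]
finger_gap: 0.754
grasp_force: 65.3
```

In the tool's units: -0.045 m is -1.8, 0.041 m is 1.64.

```bash
echo '[0,0,-0.8,0,0,0,0,0,-1.2,0,0,0,0,0,-1.2,0,0,0,0,0,-1.6,0,0,0,0,0,-1.8,0,0,0,0,0,-1.8,0,0,0,0.52,1.64,0,0,0,0,0.52,1.64,0,0,0,0,0.52,1.64,0,0,0,0,0.52,1.64,0,0,0,0,0.52,1.64,0,0,0,0,0.52,1.64,0,0,0,0]' > mv.in && python3 -m jog mv.in
echo '[0.52,1.64,0,0,0,0,0.52,1.64,0,0,0,0,0.52,1.64,0,0,0,0,0,0,0,0,0,0,0,0,0,0,0,0]' > mv.in && python3 -m jog mv.in
python3 - <<'E'
from h import *
s=env.get_state();print(togo([.508,.198,.112]),R.from_quat(s["tcp_rot"]).as_matrix()[:,2].round(4))
E
```

```text
t: 27.2
tool_pos: [0.553, 0.0719, 0.2115]
tcp_rot: [-0.021, 1.0, -0.001, 0.002]
force: [0.1, 0.2, -1.4]
finger_gap: 0.753
grasp_force: 66.9
t: 27.7
tool_pos: [0.5093, 0.1931, 0.2111]
tcp_rot: [-0.022, 1.0, -0.001, 0.002]
force: [0.5, -0.9, -1.7]
finger_gap: 0.752
grasp_force: 67.0
[0.0014 0.0051 0.099 ] [ 0.0034 -0.0014 -1.    ]
```

In the tool's units: 0.02 m is 0.8, 0.015 m is 0.6.

```bash
echo '[0.04,0.2,0,0,0,0,0,0,0.8,0,0,0,0,0,0.8,0,0,0,0,0,0.6,0,0,0,0,0,0.6,0,0,0,0,0,0.6,0,0,0,0,0,0.4,0,0,0,0,0,0,0,0,0]' > mv.in && python3 -m jog mv.in
python3 held.py .0022
```

```text
t: 28.5
tool_pos: [0.5083, 0.1951, 0.1137]
tcp_rot: [-0.02, 1.0, -0.001, -0.0]
force: [-2.3, -0.0, -2.4]
finger_gap: 0.752
grasp_force: 66.9
held ((501.6346435546875, 196.00779724121094), 40.1885871887207) [461.60538 164.12521] [541.74554 227.777  ]
tcp [0.50852898 0.19550591 0.11435466] togo [-0.0006  0.0025 -0.    ] [ 3.0e-04 -2.5e-03 -1.0e+00]
```

In the tool's units: 0.002 m is 0.08.

```bash
echo '[0,0.08,0,0,0,0,0,0,0,0,0,0]' > mv.in && python3 -m jog mv.in; echo '[0,0,0,0,0,0,0,0,0,0,0,0,0,0,0,0,0,0,0,0,0,0,0,0,0,0,-1.6,0,0,0,0,0,-1.8,0,0,0,0,0,-1.8,0,0,0,0,0,-1.6,0,0,0,0,0,0,0,0,0,0,0,0,0,0,0]' > mv.in && python3 -m jog mv.in 1.0
python3 - <<'E'
from h import *
f=grab("wrist");save(f,"w7.png",(200,100,440,280),2)
t=grab("top")
for c,a,b in blobs(t,(15,120,80),(30,255,255))[0]:
    if c[0]>350 and a>100: print("brass",c,a,b,cast(t,c,.02)[0].round(4))
b,l=blobs(f,(60,80,25),(95,255,255),500)
for c,a,bb in b: 
    if abs(c[0]-318)<40:print(c,a,bb,[cast(f,[[bb[0],c[1]],[bb[0]+bb[2],c[1]]],z).round(4).tolist() for z in (.132,.15)])
print(togo([.470,-.407,.2]))
E
```

```text
t: 28.75
tool_pos: [0.5088, 0.1979, 0.1153]
tcp_rot: [-0.02, 1.0, -0.001, 0.001]
force: [-2.7, -0.8, -2.3]
finger_gap: 0.751
grasp_force: 66.9
t: 29.75
tool_pos: [0.509, 0.1988, 0.2857]
tcp_rot: [-0.02, 1.0, -0.001, 0.002]
force: [-0.5, 0.7, -0.4]
finger_gap: 0.999
grasp_force: 0.0
brass [441.1, 230.8] 179 [433, 223, 18, 17] [ 0.4698 -0.4076]
[320.6, 180.5] 3123 [287, 144, 66, 74] [[[0.5066, 0.1663], [0.504, 0.2302]], [[0.5022, 0.1681], [0.4998, 0.2281]]]
[ 0.0626 -0.6028  0.0854]
```

View pics/w7.png

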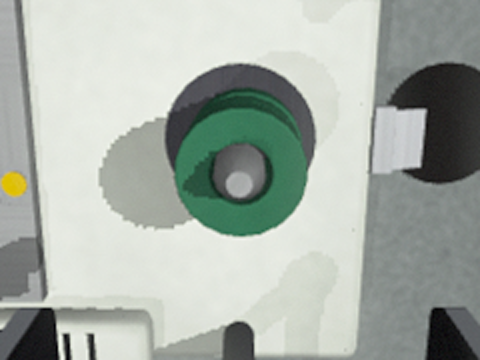

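All three rings are stacked. Now the sleeve.

```bash
echo '[0.18,-1.8,0,0,0,0,0.18,-1.8,0,0,0,0,0.18,-1.8,0,0,0,0,0.18,-1.8,0,0,0,0,0.18,-1.8,0,0,0,0,0.18,-1.8,0,0,0,0,0.18,-1.8,0,0,0,0,0.18,-1.8,0,0,0,0,0.18,-1.8,0,0,0,0,0.18,-1.8,0,0,0,0]' > mv.in && python3 -m jog mv.in
echo '[0.18,-1.8,0,0,0,0,0.18,-1.8,1.2,0,0,0,0.18,-1.8,1.2,0,0,0,0,0,1.2,0,0,0,0,0,1.2,0,0,0,0,0,0,0,0,0,0,0,0,0,0,0]' > mv.in && python3 -m jog mv.in
python3 - <<'E'
from h import *
f=grab("wrist");save(f,"w8.png",(200,80,440,320),2)
hsv=cv2.cvtColor(f["pixels"],cv2.COLOR_RGB2HSV)
m=cv2.inRange(hsv,(12,110,50),(32,255,255));cs,h=cv2.findContours(m,cv2.RETR_CCOMP,2)
for i,c in enumerate(cs):
    if cv2.contourArea(c)<200: continue
    for z in (.008,.034):
        w=cast(f,c[:,0],z);print(h[0][i][3]>=0,z,cv2.minEnclosingCircle((w*1000).astype(np.float32)),(w.min(0)*1000).round(),(w.max(0)*1000).round())
s=env.get_state();print(s["tool_pos"],togo([.47,-.407,.01]))
E
```

```text
t: 30.85
tool_pos: [0.4807, -0.2544, 0.2839]
tcp_rot: [-0.021, 1.0, -0.0, -0.0]
force: [1.2, 0.3, -0.8]
finger_gap: 1.0
grasp_force: 0.0
t: 31.55
tool_pos: [0.4744, -0.3805, 0.1695]
tcp_rot: [-0.021, 1.0, 0.0, 0.0]
force: [-0.4, 0.5, -0.0]
finger_gap: 1.0
grasp_force: 0.0
False 0.008 ((471.7482604980469, -414.6625061035156), 29.26683235168457) [ 444. -442.] [ 500. -386.]
False 0.034 ((465.6819152832031, -411.9399108886719), 26.76200294494629) [ 440. -437.] [ 492. -386.]
True 0.008 ((473.3385009765625, -414.9129638671875), 15.680780410766602) [ 461. -429.] [ 487. -400.]
True 0.034 ((467.135986328125, -412.16900634765625), 14.338744163513184) [ 456. -425.] [ 480. -399.]
False 0.008 ((502.3307189941406, -653.7091674804688), 121.99990844726562) [ 400. -727.] [ 617. -585.]
False 0.034 ((493.64691162109375, -630.52783203125), 111.55854034423828) [ 400. -698.] [ 599. -567.]
[ 0.4753143  -0.38087771  0.17084766] [ 0.0068 -0.0256  0.1609]
```

View pics/w8.png

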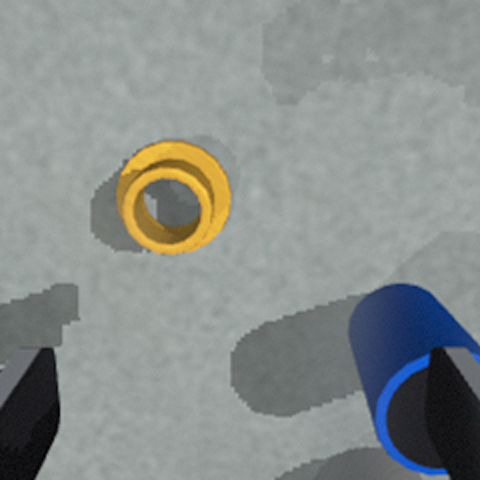

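The sleeve stands upright, flange down, at crop (173,198). The tumbler is clear at (425,380). I move above it and measure again.

In the tool's units: 0.03 m is 1.2, -0.0305 m is -1.22.

```bash
echo '[0.24,-1.22,0.8,0,0,0,0,0,1.2,0,0,0,0,0,0.8,0,0,0,0,0,0,0,0,0,0,0,0,0,0,0,0,0,0,0,0,0]' > mv.in && python3 -m jog mv.in
cat > sl.py <<'E'
from h import *
f=grab("wrist")
hsv=cv2.cvtColor(f["pixels"],cv2.COLOR_RGB2HSV)
m=cv2.inRange(hsv,(12,110,50),(32,255,255));cs,h=cv2.findContours(m,cv2.RETR_CCOMP,2)
for i,c in enumerate(cs):
    if not 200<cv2.contourArea(c)<20000: continue
    for z in (.008,.034):
        w=cast(f,c[:,0],z)*1000;print(h[0][i][3]>=0,z,cv2.minEnclosingCircle(w.astype(np.float32)),w.min(0).round(),w.max(0).round())
t=grab("top");print([cast(t,c,.02)[0].round(4) for c,a,b in blobs(t,(15,120,80),(30,255,255))[0] if 350<c[0]<500 and a>80])
print(env.get_state()["tool_pos"])
E
python3 sl.py
```

```text
t: 32.2
tool_pos: [0.4716, -0.4125, 0.1026]
tcp_rot: [-0.021, 1.0, -0.002, 0.003]
force: [0.1, 0.0, 0.7]
finger_gap: 1.004
grasp_force: 0.0
False 0.008 ((534.6736450195312, -680.343017578125), 25.60049057006836) [ 510. -687.] [ 559. -673.]
False 0.034 ((519.59326171875, -651.1080322265625), 22.787389755249023) [ 498. -657.] [ 542. -645.]
False 0.008 ((473.12689208984375, -414.3236083984375), 30.38469696044922) [ 443. -443.] [ 503. -386.]
False 0.034 ((464.8096618652344, -414.32037353515625), 27.045888900756836) [ 438. -440.] [ 492. -389.]
True 0.008 ((472.70343017578125, -414.4091796875), 15.207231521606445) [ 463. -430.] [ 486. -399.]
True 0.034 ((464.43267822265625, -414.396484375), 13.536173820495605) [ 456. -428.] [ 476. -401.]
False 0.008 ((496.229736328125, -616.7476806640625), 100.19886016845703) [ 400. -674.] [ 593. -584.]
False 0.034 ((485.37384033203125, -594.5009765625), 89.18848419189453) [ 400. -645.] [ 572. -565.]
[]
[ 0.47109046 -0.41251779  0.10218776]
```

```bash
echo '[0,-0.04,1.2,0,0,0,0,0,1,0,0,0,0,0,0.8,0,0,0,0,0,0.4,0,0,0,0,0,0.28,0,0,0,0,0,0,0,0,0,0,0,0,0,0,0]' > mv.in && python3 -m jog mv.in 1.0
python3 - <<'E'
from h import *
s=env.get_state();print(s["tool_pos"],s["force"],togo([.4715,-.414,.01]))
E
echo '[0,0,0,0,0,0,0,0,0,0,0,0,0,0,0,0,0,0,0,0,0,0,0,0,0,0,0,0,0,0]' > mv.in && python3 -m jog mv.in 0.0 60
```

```text
t: 33.0
tool_pos: [0.4709, -0.4136, 0.0093]
tcp_rot: [-0.02, 1.0, -0.001, 0.002]
force: [-0.4, 0.4, -0.1]
finger_gap: 1.001
grasp_force: 0.0
[ 0.47092876 -0.41356543  0.00931886] [-0.41072864  0.36738506 -0.0956789 ] [-0.0006 -0.0005 -0.0007]
t: 33.5
tool_pos: [0.4705, -0.4136, 0.0094]
tcp_rot: [-0.02, 1.0, -0.001, 0.001]
force: [-0.6, 1.5, 5.7]
finger_gap: 0.486
grasp_force: 60.1
```

In the tool's units: -0.045 m is -1.8, -0.04 m is -1.6.

```bash
echo '[0,0,-0.8,0,0,0,0,0,-1.6,0,0,0,0,0,-1.8,0,0,0,0,0,-1.8,0,0,0,0,0,-1.8,0,0,0,0,0,-1.2,0,0,0,0,0,0,0,0,0]' > mv.in && python3 -m jog mv.in
python3 - <<'E'
from h import *
print(togo([.508,.198,.23]))
E
```

```text
t: 34.2
tool_pos: [0.4723, -0.414, 0.2385]
tcp_rot: [-0.02, 1.0, -0.004, 0.005]
force: [0.8, -0.8, 0.0]
finger_gap: 0.478
grasp_force: 60.9
[-0.0605  0.6101  0.0045]
```

```bash
echo '[-0.172,1.744,0,0,0,0,-0.172,1.744,0,0,0,0,-0.172,1.744,0,0,0,0,-0.172,1.744,0,0,0,0,-0.172,1.744,0,0,0,0,-0.172,1.744,0,0,0,0,-0.172,1.744,0,0,0,0,-0.172,1.744,0,0,0,0,-0.172,1.744,0,0,0,0,-0.172,1.744,0,0,0,0,-0.172,1.744,0,0,0,0,-0.172,1.744,0,0,0,0]' > mv.in && python3 -m jog mv.in
echo '[-0.172,1.744,0,0,0,0,-0.172,1.744,0,0,0,0,0,0,0,0,0,0,0,0,0,0,0,0]' > mv.in && python3 -m jog mv.in
python3 - <<'E'
from h import *
s=env.get_state();print(togo([.508,.198,.142]),R.from_quat(s["tcp_rot"]).as_matrix()[:,2].round(4))
f=grab("wrist");save(f,"w9.png")
E
```

```text
t: 35.4
tool_pos: [0.499, 0.1132, 0.2316]
tcp_rot: [-0.02, 1.0, -0.001, 0.0]
force: [1.7, 0.5, -1.2]
finger_gap: 0.477
grasp_force: 60.9
t: 35.8
tool_pos: [0.5038, 0.2003, 0.2314]
tcp_rot: [-0.022, 1.0, -0.001, -0.0]
force: [-0.2, -0.1, -1.4]
finger_gap: 0.474
grasp_force: 61.0
[-0.0041 -0.0022  0.0894] [-0.     -0.0023 -1.    ]
```

View pics/w9.png

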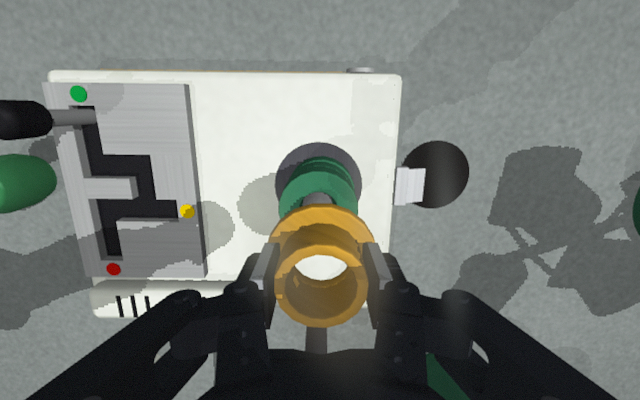

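The sleeve is held upright at (321,270), with the ring stack just behind. I lower it over the spindle.

```bash
echo '[-0.168,-0.088,0.4,0,0,0,0,0,0.4,0,0,0,0,0,0.6,0,0,0,0,0,0.6,0,0,0,0,0,0.6,0,0,0,0,0,0.4,0,0,0,0,0,0.4,0,0,0,0,0,0,0,0,0,0,0,0,0,0,0]' > mv.in && python3 -m jog mv.in
python3 - <<'E'
from h import *
s=env.get_state();print(s["tool_pos"],togo([.508,.198,.142]))
E
```

```text
t: 36.75
tool_pos: [0.5095, 0.1973, 0.1476]
tcp_rot: [-0.02, 1.0, -0.001, 0.001]
force: [-0.4, -0.3, -1.0]
finger_gap: 0.479
grasp_force: 61.1
[0.50954566 0.19729676 0.14755499] [0.0015 0.0008 0.0056]
```

```bash
echo '[0.04,0.032,0.16,0,0,0,0,0,0,0,0,0]' > mv.in && python3 -m jog mv.in; echo '[0,0,0,0,0,0,0,0,0,0,0,0,0,0,0,0,0,0,0,0,0,0,0,0,0,0,-0.8,0,0,0,0,0,-1.2,0,0,0,0,0,-1.6,0,0,0,0,0,-1.6,0,0,0,0,0,0,0,0,0,0,0,0,0,0,0]' > mv.in && python3 -m jog mv.in 1.0
python3 - <<'E'
from h import *
f=grab("wrist");save(f,"w10.png",(170,90,470,315),2)
print(togo([.449,-.021,.23]))
hsv=cv2.cvtColor(f["pixels"],cv2.COLOR_RGB2HSV)
m=cv2.inRange(hsv,(12,110,40),(32,255,255));m[:,:230]=0;m[:,420:]=0
c=max(cv2.findContours(m,0,2)[0],key=cv2.contourArea)
for z in(.14,.166):
    w=cast(f,c[:,0],z)*1000;print(z,w.min(0).round(),w.max(0).round())
E
```

```text
t: 36.95
tool_pos: [0.5083, 0.1982, 0.1436]
tcp_rot: [-0.021, 1.0, -0.001, 0.001]
force: [-0.8, 0.4, -1.5]
finger_gap: 0.474
grasp_force: 61.1
t: 37.95
tool_pos: [0.5085, 0.1983, 0.2744]
tcp_rot: [-0.02, 1.0, -0.001, 0.002]
force: [-0.9, -0.7, 0.9]
finger_gap: 1.0
grasp_force: 0.0
[ 0.0678 -0.2161  0.0436]
0.14 [480. 171.] [540. 227.]
0.166 [476. 173.] [530. 224.]
```

View pics/w10.png

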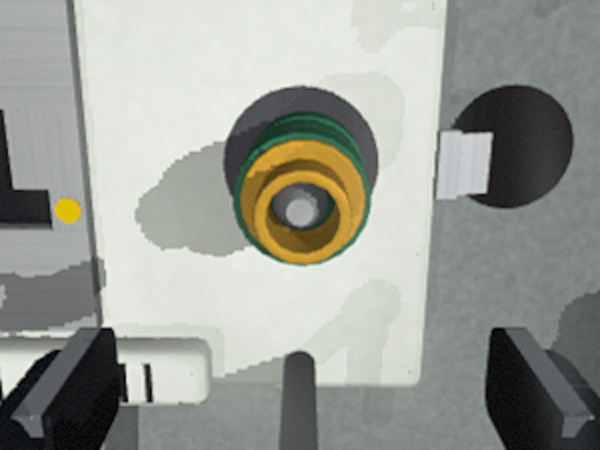

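The sleeve is seated flange-down, centred on the spindle. Back to the lever.

In the tool's units: -0.0366 m is -1.464, 0.024 m is 0.96.

```bash
echo '[0.472,-1.464,0,0,0,0,0.472,-1.464,0,0,0,0,0.472,-1.464,0,0,0,0,0.472,-1.464,0,0,0,0,0.472,-1.464,0.8,0,0,0,0.472,-1.464,0.96,0,0,0,0,0,0,0,0,0,0,0,0,0,0,0]' > mv.in && python3 -m jog mv.in
python3 - <<'E'
from h import *
f=grab("wrist");save(f,"w11.png");print(togo([.446,-.0245,.124]))
print(proj(f,[[.446,-.0245,.158]]))
hsv=cv2.cvtColor(f["pixels"],cv2.COLOR_RGB2HSV)
print(hsv[212,270:370:4,2])
E
```

```text
t: 38.8
tool_pos: [0.4452, -0.0248, 0.2284]
tcp_rot: [-0.019, 1.0, -0.0, -0.001]
force: [0.3, 0.8, 0.2]
finger_gap: 1.0
grasp_force: 0.0
[ 0.0004 -0.0009  0.1051]
[[320.46917549 214.05484175]]
[107 102 103 103 163 117 180 183 186  26  35  41  38  44  40  38  41  26
 174 173 173 171 171 169 171]
```

View pics/w11.png

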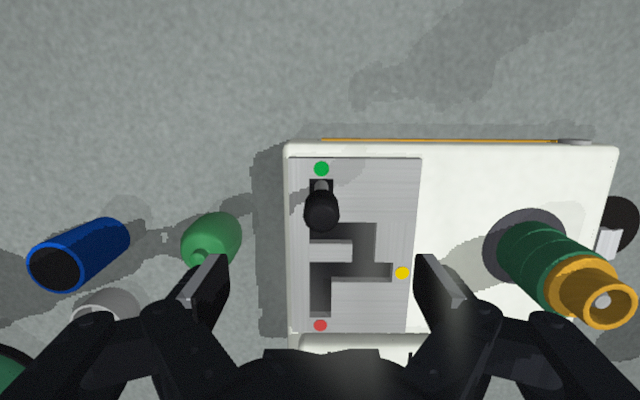

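Knob is at (322,212) in the OPEN notch, as predicted. I grip it and drive it.

```bash
echo '[0,-0.04,1.2,0,0,0,0,0,1.4,0,0,0,0,0,1,0,0,0,0,0,0.6,0,0,0,0,0,0,0,0,0,0,0,0,0,0,0]' > mv.in && python3 -m jog mv.in
echo '[0,0,0,0,0,0,0,0,0,0,0,0,0,0,0,0,0,0,0,0,0,0,0,0,0,0,0,0,0,0,0,0,0,0,0,0]' > mv.in && python3 -m jog mv.in 0.0 40
echo '[-0.92,0,0,0,0,0,-0.96,0,0,0,0,0,0,0,0,0,0,0,0,0.92,0,0,0,0,0,0.96,0,0,0,0,0,0,0,0,0,0,0,0,0,0,0,0]' > mv.in && python3 -m jog mv.in
```

```text
t: 39.45
tool_pos: [0.4474, -0.0238, 0.1251]
tcp_rot: [-0.022, 1.0, -0.0, 0.001]
force: [0.9, 0.4, 0.6]
finger_gap: 0.999
grasp_force: 0.0
t: 40.05
tool_pos: [0.4472, -0.0253, 0.1254]
tcp_rot: [-0.02, 1.0, -0.001, 0.002]
force: [-0.4, 0.2, 5.0]
finger_gap: 0.308
grasp_force: 39.0
t: 40.75
tool_pos: [0.4921, 0.0242, 0.1253]
tcp_rot: [-0.021, 1.0, -0.0, 0.002]
force: [0.9, 0.9, 6.3]
finger_gap: 0.307
grasp_force: 42.0
```

```bash
echo '[-0.88,0,0,0,0,0,-0.92,0,0,0,0,0,0,0,0,0,0,0,0,0.44,0,0,0,0,0,0.4,0,0,0,0,0,0,0,0,0,0,0,0,0,0,0,0]' > mv.in && python3 -m jog mv.in
echo '[0,0,0,0,0,0,0,0,0,0,0,0,0,0,0,0,0,0,0,0,0,0,0,0,0,0,0,0,0,0,0,0,0,0,0,0,0,0,0,0,0,0,0,0,0,0,0,0,0,0,0,0,0,0,0,0,0,0,0,0,0,0,0,0,0,0,0,0,0,0,0,0]' > mv.in && python3 -m jog mv.in
```

```text
t: 41.45
tool_pos: [0.5356, 0.0467, 0.1252]
tcp_rot: [-0.021, 1.0, -0.0, 0.001]
force: [1.4, 0.8, 5.6]
finger_gap: 0.308
grasp_force: 42.1
t: 42.65
tool_pos: [0.5357, 0.0465, 0.1252]
tcp_rot: [-0.02, 1.0, -0.0, 0.001]
force: [1.2, 1.7, 5.9]
finger_gap: 0.305
grasp_force: 42.1
```

In the tool's units: -0.023 m is -0.92, -0.022 m is -0.88.

```bash
echo '[0,-0.88,0,0,0,0,0,-0.88,0,0,0,0,0,-0.84,0,0,0,0,0,0,0,0,0,0,-0.88,0,0,0,0,0,-0.92,0,0,0,0,0,-0.08,0,0,0,0,0,0,0,0,0,0,0,0,0,0,0,0,0,0,0,0,0,0,0]' > mv.in && python3 -m jog mv.in
echo '[0,0,0,0,0,0,0,0,0,0,0,0,0,0,0,0,0,0,0,0,-1.2,0,0,0,0,0,-1.6,0,0,0,0,0,-1.8,0,0,0,0,0,-1.8,0,0,0,0,0,0,0,0,0]' > mv.in && python3 -m jog mv.in 1.0
python3 - <<'E'
from h import *
f=grab("top");save(f,"t4.png",(195,150,455,270),3)
print(togo([.645,-.297,.2]))
E
```

```text
t: 43.65
tool_pos: [0.5852, -0.0177, 0.1254]
tcp_rot: [-0.02, 1.0, -0.001, 0.001]
force: [1.1, -1.8, 6.5]
finger_gap: 0.307
grasp_force: 42.1
t: 44.45
tool_pos: [0.5882, -0.0151, 0.291]
tcp_rot: [-0.02, 1.0, -0.001, 0.006]
force: [0.7, 1.1, 0.2]
finger_gap: 1.004
grasp_force: 0.0
[-0.0464 -0.2832  0.0886]
```

View pics/t4.png

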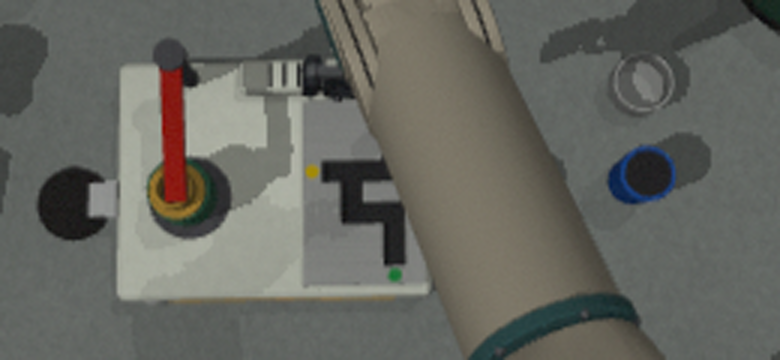

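Lever is at MILL and the keeper lies over the sleeve. For the dish I turn the tool a quarter turn so the fingers clear the chute lip.

In the tool's units: 0.143 rad is 0.715.

```bash
echo '[0,0,0,0,0,0.715,0,0,0,0,0,0.715,0,0,0,0,0,0.715,0,0,0,0,0,0.715,0,0,0,0,0,0.715,0,0,0,0,0,0.715,0,0,0,0,0,0.715,0,0,0,0,0,0.715,0,0,0,0,0,0.715,0,0,0,0,0,0.715,0,0,0,0,0,0.7,0,0,0,0,0,0]' > mv.in && python3 -m jog mv.in
python3 - <<'E'
from h import *
s=env.get_state();print(R.from_quat(s["tcp_rot"]).as_matrix().round(3).tolist(),s["qpos"].round(2),togo([.645,-.297,.16]))
E
```

```text
t: 45.7
tool_pos: [0.5839, -0.0165, 0.2832]
tcp_rot: [0.692, 0.722, -0.001, 0.0]
force: [0.4, 0.2, -0.6]
finger_gap: 1.001
grasp_force: 0.0
[[-0.041, 0.999, -0.002], [0.999, 0.041, -0.002], [-0.002, -0.002, -1.0]] [ 0.15  0.49 -0.26  1.63  0.14  1.04 -0.12] [-0.2826  0.0497  0.1237]
```

```bash
echo '[-1.6,0.28,0,0,0,0,-1.6,0.28,0,0,0,0,-1.6,0.28,0,0,0,0,-1.6,0.28,0,0,0,0,-1.6,0.28,0.4,0,0,0,-1.68,0.28,1.2,0,0,0,-1.6,0.32,1.6,0,0,0,0,0,1.6,0,0,0,0,0,0,0,0,0,0,0,0,0,0,0,0,0,0,0,0,0]' > mv.in && python3 -m jog mv.in
python3 - <<'E'
from h import *
f=grab("wrist");save(f,"w12.png");s=env.get_state();print(togo([.645,-.297,.012]),s["qpos"].round(2))
print(proj(f,[[.645,-.297,.04],[.645,-.297,0],[.645,-.331,.04],[.645,-.263,.04],[.611,-.297,.04],[.679,-.297,.04]]))
E
```

```text
t: 46.8
tool_pos: [0.6472, -0.2884, 0.1741]
tcp_rot: [0.691, 0.723, 0.001, 0.003]
force: [0.3, -0.5, 1.3]
finger_gap: 0.997
grasp_force: 0.0
[-0.0078 -0.0037  0.1626] [ 0.5   0.78 -0.22  1.39  0.18  0.99  0.28]
[[317.54375174 199.13157261]
 [317.69368023 188.1602026 ]
 [316.07646466 233.30137283]
 [319.11437864 162.55522127]
 [280.58394239 197.63220746]
 [354.3411676  200.62434986]]
```

View pics/w12.png

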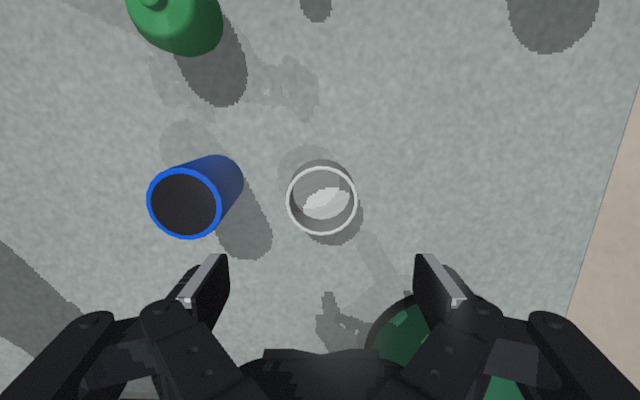

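Dish rim centre is at (322,200), about 4 mm further +x than assumed; the tumbler is clear to the left.

```bash
echo '[-0.38,0.04,1.6,0,0,0,0,0,1.6,0,0,0,0,0,1.2,0,0,0,0,0,1,0,0,0,0,0,0.6,0,0,0,0,0,0.44,0,0,0,0,0,0,0,0,0,0,0,0,0,0,0]' > mv.in && python3 -m jog mv.in 1.0
python3 - <<'E'
from h import *
s=env.get_state();print(s["force"],togo([.649,-.298,.012]))
E
```

```text
t: 47.65
tool_pos: [0.6484, -0.2995, 0.0122]
tcp_rot: [0.692, 0.722, 0.001, 0.002]
force: [0.8, -0.2, -0.3]
finger_gap: 0.998
grasp_force: 0.0
[ 0.83904399 -0.18072441 -0.34797498] [0.0014 0.0007 0.0002]
```

```bash
echo '[0,0,0,0,0,0,0,0,0,0,0,0,0,0,0,0,0,0,0,0,0,0,0,0]' > mv.in && python3 -m jog mv.in 0.0 50
echo '[0,0,-0.8,0,0,0,0,0,-1.2,0,0,0,0,0,-1.6,0,0,0,0,0,-1.8,0,0,0,0,0,-1.8,0,0,0,0,0,-1.8,0,0,0,0,0,-1.8,0,0,0,0,0,-1.2,0,0,0,0,0,0,0,0,0]' > mv.in && python3 -m jog mv.in
python3 - <<'E'
from h import *
print(togo([.504,.338,.3]))
E
```

```text
t: 48.05
tool_pos: [0.6487, -0.2998, 0.013]
tcp_rot: [0.692, 0.722, 0.001, 0.003]
force: [-0.2, -0.3, 6.6]
finger_gap: 0.777
grasp_force: 56.3
t: 48.95
tool_pos: [0.649, -0.2995, 0.3187]
tcp_rot: [0.692, 0.722, 0.002, 0.007]
force: [-0.9, -0.6, -1.1]
finger_gap: 0.777
grasp_force: 56.4
[ 0.6431 -0.1187  0.013 ]
```

In the tool's units: -0.0079 m is -0.316, 0.043 m is 1.72.

```bash
echo '[1.72,-0.316,0,0,0,0,1.72,-0.316,0,0,0,0,1.72,-0.316,0,0,0,0,1.72,-0.316,0,0,0,0,1.72,-0.316,0,0,0,0,1.72,-0.316,0,0,0,0,1.72,-0.316,0,0,0,0,1.72,-0.316,0,0,0,0,1.72,-0.316,0,0,0,0,1.72,-0.316,0,0,0,0,1.72,-0.316,0,0,0,0,1.72,-0.316,0,0,0,0]' > mv.in && python3 -m jog mv.in
echo '[1.72,-0.316,0,0,0,0,1.72,-0.316,0,0,0,0,1.64,-0.316,0,0,0,0,0,0,0,0,0,0,0,0,0,0,0,0]' > mv.in && python3 -m jog mv.in
python3 - <<'E'
from h import *
s=env.get_state();print(togo([.504,.337,.014]),R.from_quat(s["tcp_rot"]).as_matrix()[:,2].round(4),s["qpos"].round(2))
E
```

```text
t: 50.15
tool_pos: [0.5291, 0.214, 0.3099]
tcp_rot: [0.692, 0.722, -0.0, 0.001]
force: [0.7, 0.6, -2.1]
finger_gap: 0.776
grasp_force: 56.3
t: 50.65
tool_pos: [0.5003, 0.3393, 0.3093]
tcp_rot: [0.691, 0.723, -0.0, 0.001]
force: [0.2, -0.5, -1.0]
finger_gap: 0.774
grasp_force: 56.3
[-0.0018  0.0033  0.2953] [ 0.0013 -0.0023 -1.    ] [-0.44  0.5  -0.33  1.54  0.17  1.13 -0.76]
```

```bash
echo '[-0.072,0.132,1.6,0,0,0,0,0,1.8,0,0,0,0,0,1.8,0,0,0,0,0,1.6,0,0,0,0,0,1.6,0,0,0,0,0,1.2,0,0,0,0,0,1,0,0,0,0,0,0.6,0,0,0,0,0,0.48,0,0,0,0,0,0,0,0,0,0,0,0,0,0,0]' > mv.in && python3 -m jog mv.in
python3 - <<'E'
from h import *
s=env.get_state();print(s["force"],togo([.504,.337,.014]),s["tool_pos"])
E
```

```text
t: 51.75
tool_pos: [0.5061, 0.3367, 0.0183]
tcp_rot: [0.692, 0.722, 0.001, 0.001]
force: [-0.1, 0.2, -0.3]
finger_gap: 0.775
grasp_force: 56.3
[-0.09896876  0.17639909 -0.27359711] [ 0.0004 -0.0021  0.0043] [0.50611406 0.33665971 0.01832735]
```

```bash
echo '[0,-0.08,0.16,0,0,0,0,0,0,0,0,0,0,0,0,0,0,0]' > mv.in && python3 -m jog mv.in
echo '[0,0,0,0,0,0,0,0,0,0,0,0,0,0,0,0,0,0,0,0,0,0,0,0,0,0,-1.2,0,0,0,0,0,-1.6,0,0,0,0,0,-1.8,0,0,0,0,0,-1.8,0,0,0,0,0,-1.8,0,0,0,0,0,0,0,0,0,0,0,0,0,0,0,0,0,0,0,0,0]' > mv.in && python3 -m jog mv.in 1.0
python3 - <<'E'
from h import *
w=grab("wrist");f=grab("top")
a=w["pixels"][:, :, ::-1];b=cv2.resize(f["pixels"][150:270,195:435,::-1],None,fx=2.66,fy=2.66)[:200*2]
cv2.imwrite("pics/fin.png",cv2.resize(np.vstack([a,cv2.resize(b,(640,320))]),None,fx=.8,fy=.8))
E
```

```text
t: 52.05
tool_pos: [0.5036, 0.3367, 0.0141]
tcp_rot: [0.692, 0.722, 0.001, 0.001]
force: [-0.2, -0.4, -1.8]
finger_gap: 0.774
grasp_force: 56.3
t: 53.25
tool_pos: [0.5023, 0.336, 0.2172]
tcp_rot: [0.692, 0.722, -0.001, 0.001]
force: [-0.3, -0.6, -0.4]
finger_gap: 1.004
grasp_force: 0.0
```

View pics/fin.png

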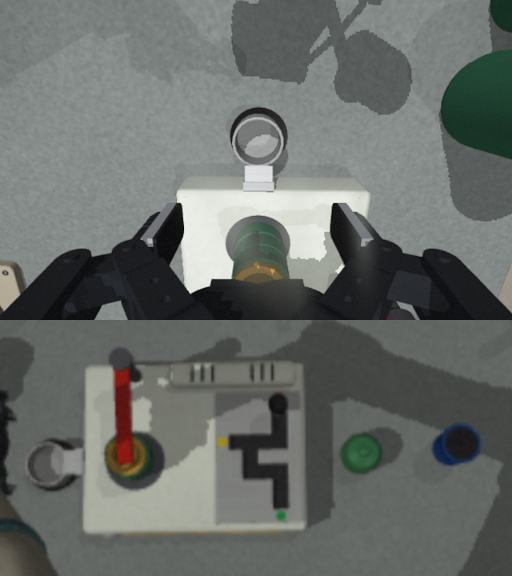

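The dish (258,142) stands upright on the mat, the lever is at the red notch, the stack with sleeve is in place under the keeper, and the jar and tumbler are untouched.

```bash
python3 -c "
from cell import env
print(env.sign_off())"
```

```text
the job is handed in; nothing more can be done
None
```

I handed the job in at about 53 s: three rings and the sleeve are on the spindle, the lever rested over a second in the yellow notch and is now at the red one, and the dish is on the mat. The final pictures show the tumbler and jar where they started, and sign-off returned no verdict.

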